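# Strip the membrane filter holder for cleaning

## Robot

A 6-joint arm with a two-finger parallel gripper is mounted at the origin on a cart in front of the work surface, level with it; the furniture and walls round the work are solid. World frame = base frame: x ahead of the robot, y to its left, z up, the work surface at z = 0. Lengths are in m, angles in degrees, forces in N, time in s.
With the tool pointing down it reaches from about 0.25 to 0.725 m from the base axis. Payload 9.7 kg.
Tool frame: the origin (TCP) lies at the very end of the fingers, on their centre line; the grasp point (between the pads) lies 19 mm behind it (bot.hold_point_z is the distance from the TCP to the grasp point, in m); z points along the fingers, y is the line along which they close (so a half turn about z gives the same grasp; the last joint's range is limited). The gripper opens to 85 mm and grips with 20 to 120 N. Pads are 22 mm wide; open, the fingers measure 114 mm over their backs; the gripper's body (76 mm by 85 mm) begins 54 mm behind the grasp point. The pads swing forward as they close: fully open they stand 13 mm farther back than shut.
Start: joints at [75.401, 4.979, 10.078, 95.1, 0, 90], TCP at [0.139, 0.532, 0.231] pointing down, gripper open.
Joint ranges: [-179.16, 179.16], [-48.56, 103.87], [-65.8, 70.77], [-126.05, 130.52], [-82.76, 87.17], [-180, 180]. Speed limits (degrees/s): [127.2, 127.2, 147.25, 180, 180, 180].

## Interface

Orientations are given as [roll, pitch, yaw] about the fixed x, y, z axes, in that order (R = Rz(yaw) Ry(pitch) Rx(roll)).
In Python, from workcell import bot gives the robot as it stands.
- The arm moves only by the tool play_rows, never from a script. Its argument "targets" is a list of rows, each an object with "grip": the closure in counts, from 0 (fully open) to 255 (shut); "linear": the shift along the world's x, y, z in cm, a list of three; "delta_rot": the turn, a rotation vector about the world's x, y, z in rad, a list of three. A call has 1 to 10 rows; each row is the pose to reach, as a shift and turn from the pose commanded when the call began; what a row does not reach only later rows make up. A row lasts 1/10 s, in which the tool goes at most 50 mm and 8.59 degrees, less where a joint would pass 70% of its speed; a pose out of reach is approached as far as the arm can. A call with a gripper value outside its range is refused whole. The fingers move at their own pace and stop on an object; "force" is the grip in N (left out, the last holds). Time passes only in rows, so rows that repeat a pose let the fingers close. It gives the time, the measured TCP pose, the force, the opening and the grip force at its end, in the units of the state.
- bot.get_obs(): the state, without advancing time (a new reading comes with each control period).
- bot.camera(name): name is "scene" or "top"; returns a dict with "color" (480x640x3 uint8, red, green, blue), "range_z" (480x640 float32, m along the optical axis (not along the pixel's ray), 0 where there is no reading), "fov_y" (degrees; the focal length in pixels is half the picture's height over the tangent of half this angle, whatever the lens; pixels are square), "cx", "cy" (the principal point, pixels), "world_to_cam" (4x4, takes a point from world to camera coordinates). Camera axes: x right, y up, looking along -z (the intrinsics and any distortion apply to the point x, -y, -z); pixel columns grow to the right and rows downward; lengths in m; the calibration is good to about 2 mm. A picture is of the moment at which its call begins.
- bot.job_done(): hands the job in; it is judged then, once.
Trained networks look in a picture, given as the dict that the camera call returned (one of the last four; its "shot" number tells which), for a name from the list of things; names that differ only in an ending like _2 or _b are one class to them, and where a whole thing is asked for, a point or a joint stands for the part that bears it (a point fixed in the world has none). Each returns a list of dicts, best first, with "conf" (0 to 1); they miss things now and then, are a little off and sometimes report something else, mostly with a low value. They report only what shows in the picture. A call takes as long as a camera call.
- bot.search_frame(picture, target): "box" ([left, top, right, bottom] in pixels, round what is visible of it).
- bot.trace(picture, target): "pixels" (480x640 bool, what is visible of it) and "box" ([left, top, right, bottom] in pixels, round what is visible of it).
- bot.pinpoint(picture, target): "pixel" ([column, row] in pixels: a listed point, or the origin of a listed thing).
The state is a dict: "time": time; "q": joint angles; "qd": joint speeds; "joint_efforts": joint torques, N m; "ee_pos": TCP position; "tcp_rot": TCP orientation; "wrist_force": force on the tool from outside, world axes, zero at the start; "torque": the same for the moment, N m; "opening": finger opening in m; "grasp_force": force on a finger pad.
Only numpy, scipy, OpenCV 4.12 (cv2) and the standard library are available. Lean on these libraries where they do the work, as an engineer would, in place of code of your own. Each camera call takes 0.05 s, during which the arm holds its last target. There are 200 camera calls.

## Task

Open the toggle clamp of the filter holder by swinging its handle back until the arm stands up clear of the stack, then take the stack apart from the top, one plate at a time, each straight to its own place: the steel pressure plate onto the wire drying rack, the white membrane cassette into the shallow white storage case, the mesh screen into the ribbed steel tray, the beige flow plate onto the rubber mat. Lay every plate down flat, without dropping it, in the middle of its place, lengthwise along it, and leave the clamp open.

Things in the scene. Friction and masses are not known exactly. Their poses are not given: they have to be found in the camera images.
- clamp_arm (a joint): Arm of the toggle clamp on the short end of the filter holder (steel base 235 x 100 mm, top 22 mm above the bench). Rad: 0 = level, its foot pressing on the stack, locked past centre; about 1.5 = upright, where it comes to rest clear of the stack. It opens as the handle is swung away from the stack: 3 to 4 N at the grip to unlock, then hardly any; past about 0.5 it falls open and stays.
- clamp_grip (a point): Middle of the clamp handle's black round grip (17 mm thick, 66 long), z along the handle to its end. Clamped: upright, 90 mm from the stack's centre along its length, this point 176 mm above the bench; the level arm under it tops out at 118 mm. It swings in the upright plane of the stack's length: at arm 0.4 it is 67 mm outward, 30 lower; open, 97 outward, 71 mm above the bench.
- pressure_plate_mid (a point): Centre, half-way up, of the steel pressure plate, top and smallest of the stack, 80 x 38 x 14 mm; x lies along its length, y across its width, z up; the clamp stands at its +x end. Two 10.5 mm holes, 56 mm apart on its long axis, sit on two upright 8 mm rods: it comes off straight up. Rods end 80 mm above the bench, its underside at 60. The pile is stepped: each lower plate is wider and longer.
- cassette_mid (a point): Centre, half-way up, of the white plastic membrane cassette, second from the top, 92 x 46 x 16 mm; x lies along its length, y across its width, z up. Two 10.5 mm holes, 56 mm apart on its long axis, sit on two upright 8 mm rods: it comes off straight up. Underside 44 mm above the bench at the start.
- screen_mid (a point): Centre, half-way up, of the screen, a black frame round a square of steel mesh, third from the top, 106 x 54 x 10 mm; x lies along its length, y across its width, z up. Two 10.5 mm holes, 56 mm apart on its long axis, sit on two upright 8 mm rods: it comes off straight up. Underside 34 mm above the bench at the start.
- flow_plate_mid (a point): Centre, half-way up, of the beige plastic flow plate with channels in its face, lowest and largest, 120 x 62 x 12 mm; x lies along its length, y across its width, z up. Two 10.5 mm holes, 56 mm apart on its long axis, sit on two upright 8 mm rods: it comes off straight up. Underside 22 mm above the bench at the start.
- rack_seat (a point): Middle of the wire drying rack (fixed), at the height of its bearing wires, 16.5 mm above the bench; x along its length of 117 mm, 57 mm wide. End stops of wire, 103 mm apart inside, rise 8 mm above the bearing wires; the long sides are open.
- case_seat (a point): Middle of the shallow white plastic storage case (no lid, fixed), at the top of its ribs, 7 mm above the bench; x along its length. Inside 112 x 66 mm; walls 3 mm thick, rim 2.5 mm above the ribs.
- tray_seat (a point): Middle of the shallow ribbed steel tray (fixed), at the top of its ribs, 6.5 mm above the bench; x along its length. Inside 126 x 72 mm; walls 2 mm thick, rim 2.5 mm above the ribs.
- mat_seat (a point): Middle of the top face of the dark rubber mat (fixed), 3 mm above the bench, 142 x 84 mm, x along its length.

How it is judged (in metres and radians):
On the way, in this order (a step that is already met when the one before it is completed fails the run):
1. the clamp arm is swung up past 1.2 rad while all four plates are still stacked (value of joint clamp_arm above 1.2 rad and distance of each of pressure_plate_mid, cassette_mid, screen_mid, flow_plate_mid from where it was at the start of the episode below 0.01 m), for 0.2 s.
2. the steel pressure plate lies on the wire drying rack, released (horizontal distance between pressure_plate_mid and rack_seat below 0.015 m and z of pressure_plate_mid in the frame of rack_seat between 0.003 and 0.011 m and angle between the x axis of pressure_plate_mid and the x axis of rack_seat, either way round below 0.25 rad and angle between pressure_plate_mid's own z axis and vertical below 0.08 rad and contact force between the fingers and pressure_plate below 0.1 N), for 0.2 s.
3. the white membrane cassette lies on the shallow storage case, released (horizontal distance between cassette_mid and case_seat below 0.015 m and z of cassette_mid in the frame of case_seat between 0.004 and 0.012 m and angle between the x axis of cassette_mid and the x axis of case_seat, either way round below 0.25 rad and angle between cassette_mid's own z axis and vertical below 0.08 rad and contact force between the fingers and cassette below 0.1 N), for 0.2 s.
4. the black-framed mesh screen lies on the ribbed steel tray, released (horizontal distance between screen_mid and tray_seat below 0.015 m and z of screen_mid in the frame of tray_seat between 0.001 and 0.009 m and angle between the x axis of screen_mid and the x axis of tray_seat, either way round below 0.25 rad and angle between screen_mid's own z axis and vertical below 0.08 rad and contact force between the fingers and screen below 0.1 N), for 0.2 s.
5. the beige flow plate lies on the rubber mat, released (horizontal distance between flow_plate_mid and mat_seat below 0.015 m and z of flow_plate_mid in the frame of mat_seat between 0.002 and 0.01 m and angle between the x axis of flow_plate_mid and the x axis of mat_seat, either way round below 0.25 rad and angle between flow_plate_mid's own z axis and vertical below 0.08 rad and contact force between the fingers and flow_plate below 0.1 N), for 0.2 s.
At the end, for the whole second after the job is handed in: Clamp arm above 1.2 rad; pressure plate on the wire rack, cassette in the case, screen in the steel tray, flow plate on the mat, each flat (0.08 rad), at bearing height (4 mm), centred within 15 mm, lengthwise within 0.25 rad, released and at rest (all of step 2 and all of step 3 and all of step 4 and all of step 5 and value of joint clamp_arm above 1.2 rad and linear speed of each of pressure_plate, cassette, screen, flow_plate below 0.02 m/s); the robot touches nothing.
It fails at once if the steel pressure plate is dropped from a height or flung (faster than 1.2 m/s) (linear speed of pressure_plate above 1.2 m/s).
It fails at once if the white membrane cassette is dropped from a height or flung (faster than 1.2 m/s) (linear speed of cassette above 1.2 m/s).
It fails at once if the black-framed mesh screen is dropped from a height or flung (faster than 1.2 m/s) (linear speed of screen above 1.2 m/s).
It fails at once if the beige flow plate is dropped from a height or flung (faster than 1.2 m/s) (linear speed of flow_plate above 1.2 m/s).
It also fails if it takes over 106 s, if anything falls off the work surface, if the arm or the gripper's body presses on something with over 40 N, if the wrist force passes 120 N, or if a joint passes its speed limit or range.

## Working session

There is one attempt and no reset: what is moved stays moved. The work goes in short steps, Python scripts to look and compute and a tool call to move; the robot and the scene stay as the last step left them, time stands still between calls to the robot, and variables do not carry over. Pictures are saved under pics/ and viewed, at most 14 in all, crops included, and the job is handed in when it is done.

Besides the shell and the picture viewer there is one more tool, called after ">>>" as name(argument=value, ...), one argument or row to a line, values as JSON. play_rows: Moves the arm, as the interface text tells. Its arguments: {"type":"object","properties":{"targets":{"type":"array","items":{"type":"object","properties":{"grip":{"type":"number"},"linear":{"type":"array","items":{"type":"number"}},"delta_rot":{"type":"array","items":{"type":"number"}}}}},"force":{"type":"number"}},"required":["targets"]}

```bash
mkdir -p pics
cat > h.py <<'E'
import numpy as np,cv2
from workcell import bot
def pix2world(p,u,v,z=None):
    f=240/np.tan(np.radians(p["fov_y"])/2)
    d=np.array([(u-p["cx"])/f,-(v-p["cy"])/f,-1.])
    T=np.linalg.inv(np.array(p["world_to_cam"]))
    o=T[:3,3]; r=T[:3,:3]@d
    if z is None:
        s=p["range_z"][int(round(v)),int(round(u))]
    else: s=(z-o[2])/r[2]
    return o+s*r
def cloud(p):
    f=240/np.tan(np.radians(p["fov_y"])/2)
    v,u=np.mgrid[:480,:640]; s=p["range_z"]
    c=np.stack([(u-p["cx"])/f*s,-(v-p["cy"])/f*s,-s],-1)
    T=np.linalg.inv(np.array(p["world_to_cam"]))
    return c@T[:3,:3].T+T[:3,3]
def save(p,n): cv2.imwrite("pics/"+n,p["color"][:,:,::-1])
E
python3 - <<'E'
from h import *
Z=dict(clamp_grip=.176,pressure_plate_mid=.067,cassette_mid=.052,screen_mid=.039,flow_plate_mid=.028,rack_seat=.0165,case_seat=.007,tray_seat=.0065,mat_seat=.003)
for c in ["top","scene"]:
    p=bot.camera(c); save(p,c+"0.png")
    print(c,{k:p[k] for k in p if k not in("color","range_z","world_to_cam")}, np.linalg.inv(np.array(p["world_to_cam"])).round(3).tolist())
    for n,z in Z.items():
        for r in bot.pinpoint(p,n)[:2]:
            u,v=r["pixel"]; print(n,round(r["conf"],2),np.round([u,v]),pix2world(p,u,v,z).round(4))
print(bot.get_obs())
E
```

```text
top {'fov_y': 42.023102230434155, 'cx': 321.1369948127174, 'cy': 239.51593033145156, 'shot': 1} [[0.059, 0.976, -0.21, 0.192], [-0.998, 0.057, -0.012, -0.034], [-0.0, 0.211, 0.978, 1.648], [0.0, 0.0, 0.0, 1.0]]
clamp_grip 0.4 [330. 221.] [ 0.5565 -0.0335  0.176 ]
clamp_grip 0.21 [253. 263.] [0.4414 0.1447 0.176 ]
pressure_plate_mid 0.59 [325. 267.] [ 0.461 -0.028  0.067]
cassette_mid 0.75 [324. 268.] [ 0.4605 -0.0252  0.052 ]
screen_mid 0.57 [324. 262.] [ 0.478  -0.0251  0.039 ]
flow_plate_mid 0.48 [326. 270.] [ 0.4595 -0.0304  0.028 ]
rack_seat 0.7 [404. 276.] [ 0.457  -0.2377  0.0165]
case_seat 0.72 [328. 270.] [ 0.4633 -0.0359  0.007 ]
case_seat 0.18 [456. 282.] [ 0.4525 -0.3771  0.007 ]
tray_seat 0.81 [251. 264.] [0.4689 0.1692 0.0065]
mat_seat 0.75 [451. 281.] [ 0.4542 -0.3649  0.003 ]
scene {'fov_y': 46.747563489640406, 'cx': 314.25678046361924, 'cy': 244.88153341085223, 'shot': 2} [[0.584, 0.481, -0.654, -0.276], [-0.812, 0.35, -0.467, -0.6], [0.004, 0.804, 0.595, 0.828], [0.0, 0.0, 0.0, 1.0]]
clamp_grip 0.83 [326. 212.] [ 0.5503 -0.0384  0.176 ]
pressure_plate_mid 0.97 [295. 
[... 367 characters left out ...]
430. 362.] [ 0.4528 -0.3571  0.003 ]
{'time': 1.0, 'q': array([7.53988905e+01, 4.97819205e+00, 1.00783199e+01, 9.51000593e+01,
       6.57853091e-04, 8.99962622e+01]), 'qd': array([-0.04263622, -0.01110661,  0.11860801, -0.04408159,  0.11438552,
       -0.01445682]), 'joint_efforts': array([ 1.80013441e-03, -5.20110118e+01,  4.64869308e+01,  1.74745088e-03,
        7.52658207e-05,  5.85785372e-06]), 'ee_pos': array([0.13864332, 0.53223062, 0.23129189]), 'tcp_rot': array([ 1.79999931e+02, -6.57848620e-04,  1.65402628e+02]), 'wrist_force': array([-0.95762455,  0.05271669, -0.39627776]), 'torque': array([ 0.00533861,  0.00021213, -0.00419581]), 'grasp_force': 0.0, 'opening': 0.0854604105620735}
```

View pics/scene0.png

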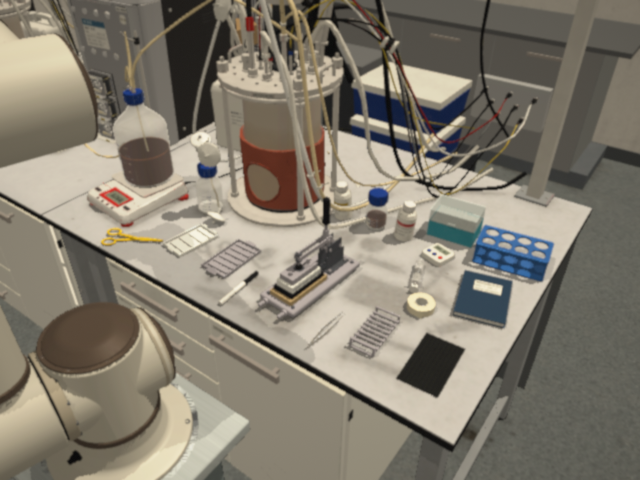

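View pics/top0.png

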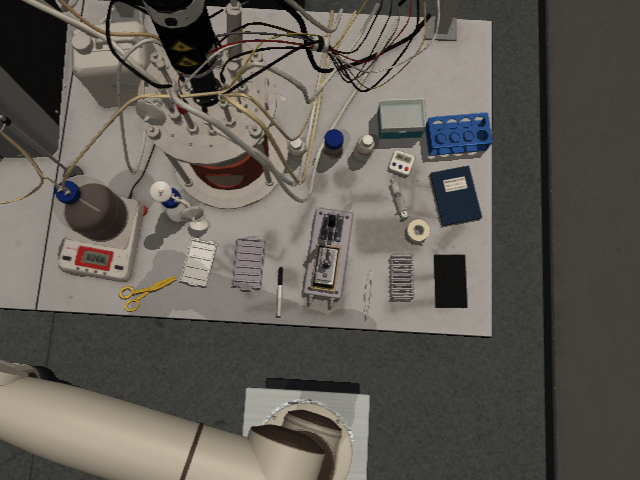

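The scene view shows the holder at about (310,275), grip at (326,212), tray (232,258), case (190,238), rack (374,330) and mat (431,362). The top view shows case (198,262), tray (248,263), rack (400,278) and mat (451,281). Next I need yaws and obstacle heights.

Run:
```python
from h import *
Z=dict(pressure_plate_mid=.074,cassette_mid=.060,screen_mid=.044,flow_plate_mid=.034,clamp_grip=.176)
p=bot.camera("top"); s=bot.camera("scene")
def rect(q,tag):
    c,wh,a=cv2.minAreaRect((q*1000).astype(np.float32))
    if wh[0]<wh[1]: wh=wh[::-1];a+=90
    print(tag,np.round(c,1),np.round(wh,1),"yaw",round((a+90)%180-90,1))
for P,c in((p,"top"),(s,"scene")):
  for n,z in Z.items():
    for r in bot.trace(P,n)[:1]:
        v,u=np.nonzero(r["pixels"]); 
        q=np.array([pix2world(P,a,b,z)[:2] for a,b in zip(u,v)]); rect(q,f"{c} {n} {r['conf']:.2f} {len(u)}")
C=cloud(p)
# mat: dark
g=cv2.cvtColor(p["color"],cv2.COLOR_RGB2GRAY)
def win(x0,x1,y0,y1):
    return (C[...,0]>x0)&(C[...,0]<x1)&(C[...,1]>y0)&(C[...,1]<y1)&(p["range_z"]>0)
def big(m):
    n,l,st,_=cv2.connectedComponentsWithStats(m.astype(np.uint8)); return l==1+st[1:,4].argmax()
for n,w,m,z in(("mat",(.36,.55,-.44,-.30),g<60,.003),("tray",(.38,.56,.11,.235),g<150,.009),("rack",(.37,.54,-.29,-.19),g<130,.02),("case",(.38,.56,.25,.38),g>190,.0095),("holder",(.33,.67,-.11,.05),C[...,2]>.015,.022)):
    k=win(*w)&m
    k=cv2.morphologyEx(k.astype(np.uint8),cv2.MORPH_CLOSE,np.ones((7,7)))>0
    k=big(k); v,u=np.nonzero(k); rect(np.array([pix2world(p,a,b,z)[:2] for a,b in zip(u,v)]),n)
# height map max 4cm cells
pts=np.concatenate([C[p["range_z"]>0],cloud(s)[s["range_z"]>0]])
print("z(cm) rows x .30->.82, cols y .44->-.44 step .04")
for x in np.arange(.3,.82,.04):
    print("%.2f"%x,*["%3d"%(100*max([0,*pts[(abs(pts[:,0]-x)<.02)&(abs(pts[:,1]-y)<.02)][:,2]])) for y in np.arange(.44,-.45,-.04)])
x0,y0=150,190
cv2.imwrite("pics/crop.png",cv2.resize(p["color"][190:320,160:480,::-1],(800,325),interpolation=cv2.INTER_CUBIC))
```

```text
top pressure_plate_mid 0.64 348 [465.3 -30.2] [82.4 38.2] yaw -4.8
top cassette_mid 0.52 247 [465.4 -30.7] [95.  52.9] yaw -4.0
top screen_mid 0.53 26 [418.1 -24.3] [44.5  5.4] yaw 88.1
top flow_plate_mid 0.79 75 [410.7 -26.1] [52.8 10.9] yaw 87.3
scene pressure_plate_mid 0.94 554 [461.5 -31.8] [95.1 51.8] yaw -3.8
scene cassette_mid 0.72 303 [458.4 -35.2] [103.1  54.1] yaw -8.0
scene screen_mid 0.67 239 [450.  -49.8] [113.4  51.1] yaw -31.3
scene flow_plate_mid 0.78 431 [448.4 -52.3] [137.   66.5] yaw -31.6
scene clamp_grip 0.88 233 [535.2 -50.7] [163.7  19.7] yaw 37.5
mat [ 454.1 -360.8] [139.6  83.3] yaw 3.2
tray [469.4 171.6] [181.4 125. ] yaw -0.1
rack [ 453.3 -239.8] [167.7  94.8] yaw 2.1
case [486.1 305.9] [81.  61.7] yaw -8.4
holder [497.3 -33.4] [256.7  99.6] yaw -5.1
z(cm) rows x .30->.82, cols y .44->-.44 step .04
0.30   0   1   0   0   1   0   0   0   0   0   0   0   0   0   0   0   1   0   1   0   0   0   0
0.34   1   1   1   0   0   1   1   1   1   1   1   0   1   1   1   1   1   1   1   1   1   1   1
0.38   2   1   1   1   1   1   1   1   1   1   2   3   3   2   1   1 
[... 297 characters left out ...]
3   1   1   1   1   1
0.54   1   0   2  24  25   0   1   1   1   1   0   4  21   3   1   1   1   2   2   1   1   1   1
0.58   1  23  22  23  23   1   0   1   1   1   1   3  21   3   1   1   1   2   3   1   0   1   0
0.62  49  49  22  36  37  63  62  59  54  51  21   3   8   3   1   1   2   3   2   2   2   2   2
0.66  49  52  54  64  63  63  49  57  57  53  24   6   1   0   1   1   3   3   1   2   2   2   2
0.70  41  43  65  65  61  51  55  57  52  45  11   4   1   1   0   1   3   2   1   2   2   2   2
0.74  45  64  65  48  77  78  76  52  51  36   7   3   1   0   1   1   2   2   1   2   2   2   1
0.78  54  64  64  47  74  51  75  60  59  50  15  11  11   8  11   6   2   2   1   1   2   2   1
```

View pics/crop.png

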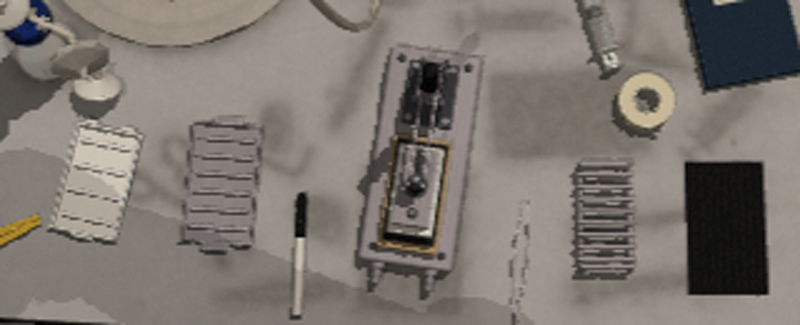

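The crop shows, in its own pixels, the case at (97,180) tilted, the tray at (223,185), the stack at (416,185) with arm foot at (413,183), grip at (430,75), rack (605,218) and mat (727,228). I'll convert those corners to world positions.

Run:
```python
from h import *
p=bot.camera("top")
for n,z,cs in(("case",.0095,[(80,120),(143,127),(50,233),(117,243)]),("tray",.009,[(192,122),(263,122),(183,245),(255,250)]),("rack",.02,[(577,163),(632,160),(578,277),(632,277)]),("mat",.003,[(685,162),(762,162),(690,293),(768,293)]),("holder",.022,[(392,45),(483,55),(358,257),(450,272)]),("grip",.209,[(430,75)])):
    q=np.array([pix2world(p,160+(u-1)/2.5,190+(v-1)/2.5,z)[:2] for u,v in cs])*1000
    if len(q)==1: print(n,q);continue
    d=q[0]+q[1]-q[2]-q[3]; c=q[0]+q[2]-q[1]-q[3]
    print(n,q.mean(0).round(1),"L",np.linalg.norm(d/2).round(),"W",np.linalg.norm(c/2).round(),"yaw",np.degrees(np.arctan2(d[1],d[0])).round(1),np.degrees(np.arctan2(-c[0],c[1])).round(1))
from scipy.spatial.transform import Rotation as R
C=cloud(p);v=p["range_z"]>0
k=v&(C[...,2]>.15)&(C[...,2]<.23)&(abs(C[...,0]-.56)<.05)&(abs(C[...,1]+.035)<.05)
print("grip cloud",C[k].mean(0),k.sum(),C[k].max(0))
k=v&(C[...,2]>.065)&(C[...,2]<.085)&(abs(C[...,0]-.46)<.06)&(abs(C[...,1]+.03)<.05)
print("plate cloud",C[k].mean(0),k.sum())
```

```text
case [465.  308.6] L 126.0 W 70.0 yaw -7.9 -4.1
tray [468.7 174.7] L 136.0 W 76.0 yaw 0.9 1.4
rack [ 453.6 -230.5] L 123.0 W 57.0 yaw 2.1 5.0
mat [ 455.2 -361.7] L 140.0 W 82.0 yaw 3.3 3.4
holder [509.4 -33.6] L 234.0 W 98.0 yaw -5.5 -4.5
grip [[551.23107191 -37.85155498]]
grip cloud [ 0.55300515 -0.03865942  0.19320051] 78 [ 0.56355903 -0.02962356  0.21587834]
plate cloud [ 0.46255872 -0.03078674  0.07480505] 414
```

>>> play_rows(
  targets=[
    {"grip":255,"linear":[37.6,-56.7,2.0],"delta_rot":[0,0,0.168]},
    {"grip":255,"linear":[37.6,-56.7,2.0],"delta_rot":[0,0,0.168]},
    {"grip":255,"linear":[37.6,-56.7,2.0],"delta_rot":[0,0,0.168]},
    {"grip":255,"linear":[37.6,-56.7,2.0],"delta_rot":[0,0,0.168]},
    {"grip":255,"linear":[37.6,-56.7,2.0],"delta_rot":[0,0,0.168]},
    {"grip":255,"linear":[37.6,-56.7,2.0],"delta_rot":[0,0,0.168]},
    {"grip":255,"linear":[37.6,-56.7,2.0],"delta_rot":[0,0,0.168]},
    {"grip":255,"linear":[37.6,-56.7,2.0],"delta_rot":[0,0,0.168]},
    {"grip":255,"linear":[37.6,-56.7,2.0],"delta_rot":[0,0,0.168]},
    {"grip":255,"linear":[37.6,-56.7,2.0],"delta_rot":[0,0,0.168]},
  ],
)

```text
time: 2.65
ee_pos: [0.4153, 0.1141, 0.2464]
tcp_rot: [180.0, 0.1, 175.0]
wrist_force: [0.8, 1.1, 0.6]
opening: -0.0
grasp_force: 0.0
```

>>> play_rows(
  targets=[
    {"grip":255,"linear":[9.7,-14.9,0.5]},
    {"grip":255,"linear":[9.7,-14.9,0.5]},
    {"grip":255,"linear":[9.7,-14.9,0.5]},
    {"grip":255,"linear":[9.7,-14.9,0.5]},
    {"grip":255,"linear":[9.7,-14.9,0.5]},
    {"grip":255,"linear":[9.7,-14.9,0.5]},
  ],
)

```text
validation failed for argument at $.ta...
```

Run:
```python
from h import *
o=bot.get_obs();print(o["ee_pos"],o["tcp_rot"],o["q"].round(1))
p=bot.camera("scene"); cv2.imwrite("pics/s1.png",cv2.resize(p["color"][130:350,180:480,::-1],(800,587),interpolation=cv2.INTER_CUBIC))
```

```text
[0.41533034 0.11410849 0.24636302] [1.79976597e+02 5.66832432e-02 1.75023692e+02] [ 15.4 -10.9  -3.4  97.4   0.   20.3]
```

View pics/s1.png

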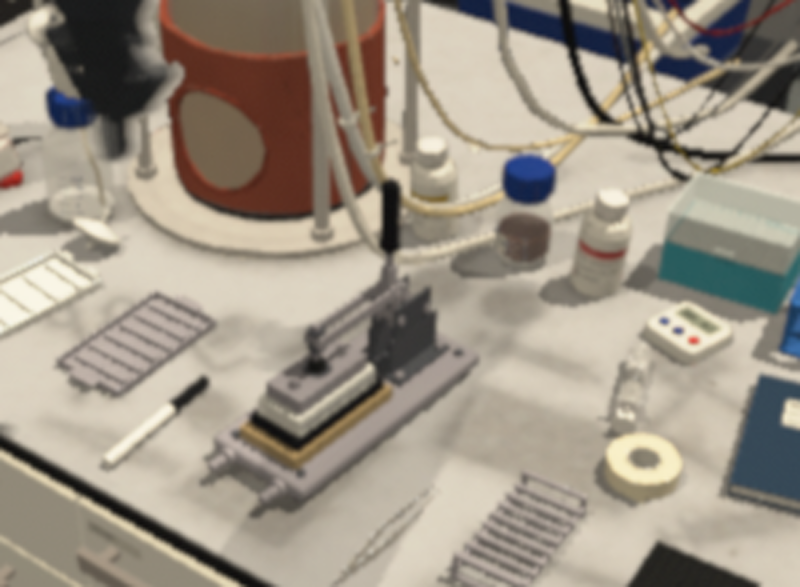

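The view shows the clamp closed with its handle upright at (390,215), and the gripper at upper left, so the way is clear. The last call was refused because `delta_rot` is required.

>>> play_rows(
  targets=[
    {"grip":255,"linear":[9.7,-14.9,0.5],"delta_rot":[0,0,0]},
    {"grip":255,"linear":[9.7,-14.9,0.5],"delta_rot":[0,0,0]},
    {"grip":255,"linear":[9.7,-14.9,0.5],"delta_rot":[0,0,0]},
    {"grip":255,"linear":[9.7,-14.9,0.5],"delta_rot":[0,0,0]},
    {"grip":255,"linear":[9.7,-14.9,0.5],"delta_rot":[0,0,0]},
    {"grip":255,"linear":[9.7,-14.9,-4.0],"delta_rot":[0,0,0]},
    {"grip":255,"linear":[9.7,-14.9,-8.5],"delta_rot":[0,0,0]},
    {"grip":255,"linear":[9.7,-14.9,-8.5],"delta_rot":[0,0,0]},
  ],
)

```text
time: 3.5
ee_pos: [0.508, -0.0322, 0.1549]
tcp_rot: [-180.0, -0.6, 175.0]
wrist_force: [-0.3, -0.1, -0.1]
opening: -0.0004
grasp_force: 0.0
```

>>> play_rows(
  targets=[
    {"grip":255,"linear":[1.5,-0.1,0],"delta_rot":[0,0,0]},
    {"grip":255,"linear":[2.5,-0.2,0],"delta_rot":[0,0,0]},
    {"grip":255,"linear":[3.5,-0.3,-0.3],"delta_rot":[0,0,0]},
    {"grip":255,"linear":[4.5,-0.4,-0.6],"delta_rot":[0,0,0]},
    {"grip":255,"linear":[5.5,-0.5,-1.0],"delta_rot":[0,0,0]},
    {"grip":255,"linear":[6.5,-0.6,-1.4],"delta_rot":[0,0,0]},
    {"grip":255,"linear":[7.5,-0.7,-1.8],"delta_rot":[0,0,0]},
    {"grip":255,"linear":[8.5,-0.7,-2.2],"delta_rot":[0,0,0]},
    {"grip":255,"linear":[8.5,-0.7,-2.2],"delta_rot":[0,0,0]},
  ],
)

```text
time: 4.4
ee_pos: [0.5973, -0.0399, 0.1377]
tcp_rot: [-180.0, -0.1, 175.0]
wrist_force: [0.2, 0.3, 0.0]
opening: 0.0001
grasp_force: 0.0
```

Run:
```python
from h import *
o=bot.get_obs();print(o["ee_pos"],o["tcp_rot"],o["wrist_force"],o["q"].round(1))
p=bot.camera("scene"); cv2.imwrite("pics/s2.png",cv2.resize(p["color"][130:350,180:480,::-1],(800,587),interpolation=cv2.INTER_CUBIC))
```

```text
[ 0.59729416 -0.03992219  0.13766818] [-1.79999646e+02 -7.89318844e-02  1.75024249e+02] [0.20166709 0.33374037 0.0174083 ] [-3.8 10.9  6.3 85.5  0.   1.2]
```

View pics/s2.png

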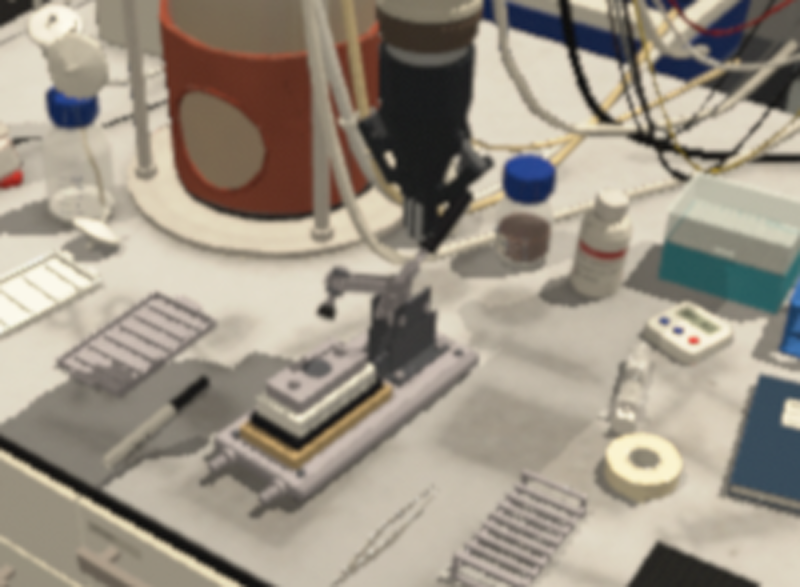

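The arm is now raised about 0.4 rad (foot at (327,310)), the handle is leaning at (440,220), and the stack is intact. I'll push a little further.

>>> play_rows(
  targets=[
    {"grip":255,"linear":[1.0,-0.1,-0.6],"delta_rot":[0,0,0]},
    {"grip":255,"linear":[2.0,-0.2,-1.3],"delta_rot":[0,0,0]},
    {"grip":255,"linear":[3.0,-0.3,-2.0],"delta_rot":[0,0,0]},
    {"grip":255,"linear":[3.6,-0.3,-2.6],"delta_rot":[0,0,0]},
    {"grip":255,"linear":[3.6,-0.3,-1.0],"delta_rot":[0,0,0]},
    {"grip":255,"linear":[3.6,-0.3,4.0],"delta_rot":[0,0,0]},
    {"grip":255,"linear":[3.6,-0.3,9.0],"delta_rot":[0,0,0]},
    {"grip":255,"linear":[3.6,-0.3,9.0],"delta_rot":[0,0,0]},
  ],
)

```text
time: 5.25
ee_pos: [0.6347, -0.043, 0.2365]
tcp_rot: [180.0, 0.6, 175.0]
wrist_force: [0.6, 0.0, 0.0]
opening: 0.0001
grasp_force: 0.0
```

Run:
```python
from h import *
o=bot.get_obs();print(o["ee_pos"],o["tcp_rot"],o["wrist_force"],o["q"].round(1))
p=bot.camera("scene"); cv2.imwrite("pics/s3.png",cv2.resize(p["color"][130:350,180:480,::-1],(800,587),interpolation=cv2.INTER_CUBIC))
```

```text
[ 0.63469102 -0.04301052  0.23651637] [179.98550661   0.59221413 175.02640827] [0.64886943 0.02394789 0.01047636] [-3.9 16.9 24.4 96.9  0.   1.1]
```

View pics/s3.png

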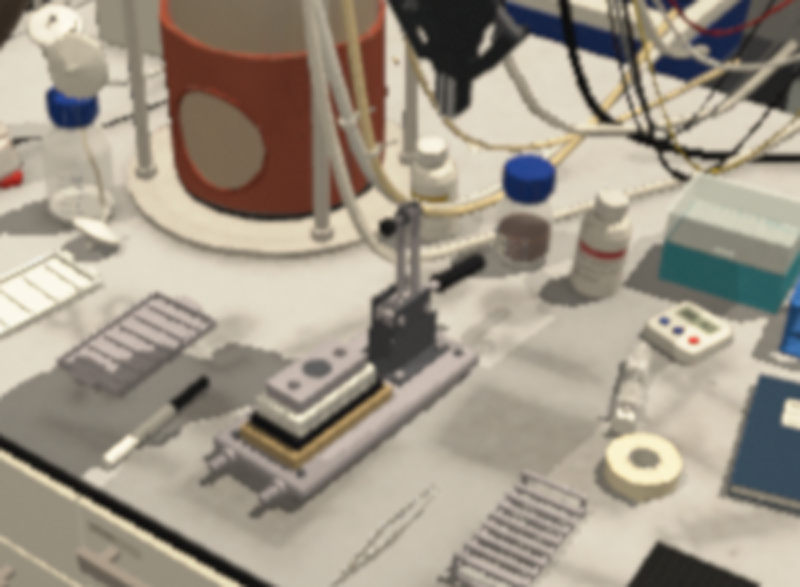

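The clamp is open: arm upright at (408,250), handle lying back at (460,272), stack bare. I'll move aside to measure the stack.

>>> play_rows(
  targets=[
    {"grip":0,"linear":[0,-5,0.5],"delta_rot":[0,0,0]},
    {"grip":0,"linear":[-5,-10,0.5],"delta_rot":[0,0,0]},
    {"grip":0,"linear":[-17.0,-17.5,1.5],"delta_rot":[0,0,0]},
    {"grip":0,"linear":[-17.0,-17.5,1.5],"delta_rot":[0,0,0]},
    {"grip":0,"linear":[-17.0,-17.5,1.5],"delta_rot":[0,0,0]},
    {"grip":0,"linear":[-17.0,-17.5,1.5],"delta_rot":[0,0,0]},
    {"grip":0,"linear":[-17.0,-17.5,1.5],"delta_rot":[0,0,0]},
  ],
)

```text
time: 6.0
ee_pos: [0.4615, -0.2189, 0.2436]
tcp_rot: [180.0, -0.0, 174.9]
wrist_force: [0.3, -0.5, -0.3]
opening: 0.0853
grasp_force: 0.0
```

Run:
```python
from h import *
o=bot.get_obs();print(o["ee_pos"],o["tcp_rot"],o["opening"])
p=bot.camera("top"); save(p,"t2.png")
for c in("top","scene"):
  P=p if c=="top" else bot.camera(c)
  C=cloud(P);v=P["range_z"]>0
  for n,z in(("pressure_plate_mid",.074),("pressure_plate_mid",.067),("cassette_mid",.052),("flow_plate_mid",.028),("rack_seat",.0165)):
    for r in bot.pinpoint(P,n)[:1]:print(c,n,round(r["conf"],2),pix2world(P,*r["pixel"],z).round(4))
  for r in bot.trace(P,"pressure_plate_mid")[:1]:
    w,u=np.nonzero(r["pixels"]);q=np.array([pix2world(P,a,b,.074)[:2] for a,b in zip(u,w)])*1000
    print(cv2.minAreaRect(q.astype(np.float32)))
  k=v&(C[...,2]>.066)&(C[...,2]<.09)&(abs(C[...,0]-.455)<.06)&(abs(C[...,1]+.03)<.05)
  print(cv2.minAreaRect((C[k][:,:2]*1000).astype(np.float32)),np.median(C[k],0),k.sum())
  k=v&(C[...,2]>.1)&(C[...,2]<.3)&(abs(C[...,0]-.55)<.04)&(abs(C[...,1]+.04)<.04)
  print("arm",C[k].min(0),C[k].max(0))
```

```text
[ 0.4614985  -0.21887498  0.24360558] [ 1.79996945e+02 -5.94865695e-03  1.74873676e+02] 0.08526965170748257
top pressure_plate_mid 0.95 [ 0.464  -0.0336  0.074 ]
top pressure_plate_mid 0.95 [ 0.4652 -0.0336  0.067 ]
top cassette_mid 0.53 [ 0.4618 -0.0259  0.052 ]
top flow_plate_mid 0.61 [ 0.4601 -0.0359  0.028 ]
((465.9063720703125, -30.813873291015625), (37.35391616821289, 81.76536560058594), 84.0787353515625)
((466.6199951171875, -30.757999420166016), (44.044742584228516, 88.02828979492188), 84.45387268066406) [ 0.46601936 -0.03098313  0.07539667] 482
arm [ 0.54818539 -0.04990408  0.10573036] [ 0.58993835 -0.03183132  0.18135404]
scene pressure_plate_mid 0.56 [ 0.4596 -0.0322  0.074 ]
scene pressure_plate_mid 0.56 [ 0.4665 -0.0269  0.067 ]
scene cassette_mid 0.91 [ 0.471  -0.0301  0.052 ]
scene flow_plate_mid 0.88 [ 0.4625 -0.0381  0.028 ]
scene rack_seat 0.83 [ 0.4552 -0.2273  0.0165]
((459.6361389160156, -32.907569885253906), (48.495052337646484, 90.55279541015625), 85.17342376708984)
((466.3736267089844, -28.538537979125977), (42.00799560546875, 86.89688110351562), 85.09333038330078) [ 0.46119383 -0.03159319  0.07439282] 530
arm [ 0.5454907  -0.05013955  0.10005968] [ 0.58882386 -0.02901199  0.17833148]
```

View pics/t2.png

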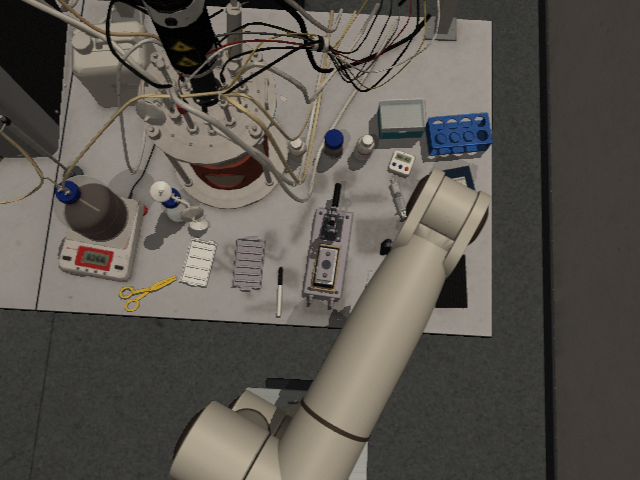

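The top view shows the stack bare at (326,265), the arm parked clear, and the drop sites unchanged. I'll move above the stack.

>>> play_rows(
  targets=[
    {"grip":0,"linear":[0,5,0],"delta_rot":[0,0,0]},
    {"grip":0,"linear":[0,10,-1],"delta_rot":[0,0,0]},
    {"grip":0,"linear":[0,15,-4],"delta_rot":[0,0,0]},
    {"grip":0,"linear":[0,18.7,-7],"delta_rot":[0,0,0]},
    {"grip":0,"linear":[0,18.7,-10],"delta_rot":[0,0,0]},
    {"grip":0,"linear":[0,18.7,-10],"delta_rot":[0,0,0]},
    {"grip":0,"linear":[0,18.7,-10],"delta_rot":[0,0,0]},
  ],
)

```text
time: 7.4
ee_pos: [0.4625, -0.0311, 0.1447]
tcp_rot: [-180.0, -0.0, 175.0]
wrist_force: [-0.2, -0.5, 0.3]
opening: 0.0853
grasp_force: 0.0
```

>>> play_rows(
  force=40,
  targets=[
    {"grip":0,"linear":[0.2,0,-4],"delta_rot":[0,0,0]},
    {"grip":0,"linear":[0.2,0,-7],"delta_rot":[0,0,0]},
    {"grip":0,"linear":[0.2,0,-8.1],"delta_rot":[0,0,0]},
    {"grip":100,"linear":[0.2,0,-8.1],"delta_rot":[0,0,0]},
    {"grip":160,"linear":[0.2,0,-8.1],"delta_rot":[0,0,0]},
    {"grip":160,"linear":[0.2,0,-8.1],"delta_rot":[0,0,0]},
    {"grip":160,"linear":[0.2,0,-8.1],"delta_rot":[0,0,0]},
    {"grip":160,"linear":[0.2,0,-8.1],"delta_rot":[0,0,0]},
  ],
)

```text
time: 8.2
ee_pos: [0.466, -0.0299, 0.0654]
tcp_rot: [179.8, 0.2, 175.1]
wrist_force: [-0.9, 6.9, 8.6]
opening: 0.0364
grasp_force: 40.1
```

Run:
```python
from h import *
o=bot.get_obs();print(o["ee_pos"],o["wrist_force"],o["torque"],o["opening"],o["grasp_force"])
p=bot.camera("scene"); cv2.imwrite("pics/s4.png",cv2.resize(p["color"][200:310,230:380,::-1],(800,587),interpolation=cv2.INTER_CUBIC))
```

```text
[ 0.46595696 -0.02990438  0.06542896] [-0.92626391  6.90973268  8.55328111] [ 1.5530309   0.15306323 -0.03800307] 0.036367153151277434 40.11564373970032
```

View pics/s4.png

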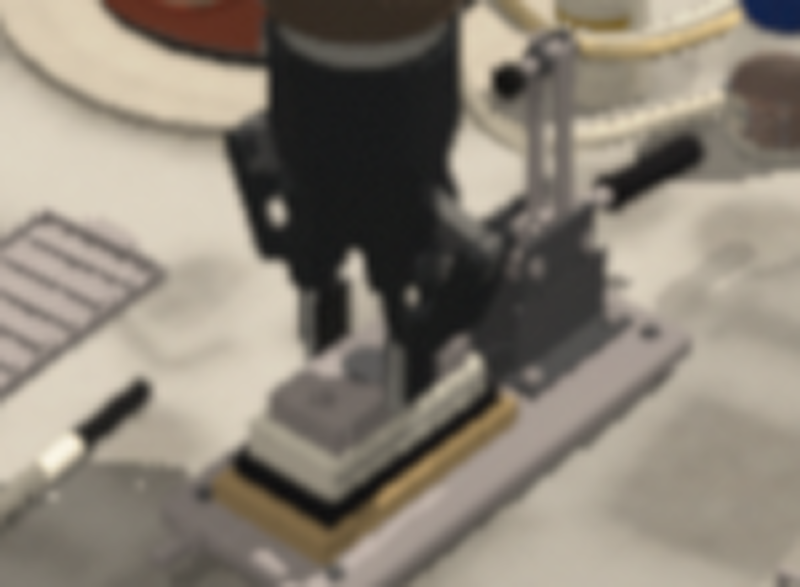

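The fingers hold the pressure plate, with their tips just touching the cassette (8.6 N upward). I'll regrip 3 mm higher.

>>> play_rows(
  force=40,
  targets=[
    {"grip":110,"linear":[0,0,0.3],"delta_rot":[0,0,0]},
    {"grip":110,"linear":[0,0,0.3],"delta_rot":[0,0,0]},
    {"grip":160,"linear":[0,0,0.3],"delta_rot":[0,0,0]},
    {"grip":160,"linear":[0,0,0.3],"delta_rot":[0,0,0]},
    {"grip":160,"linear":[0,0,0.3],"delta_rot":[0,0,0]},
    {"grip":160,"linear":[0,0,0.3],"delta_rot":[0,0,0]},
  ],
)

```text
time: 8.85
ee_pos: [0.4652, -0.0299, 0.0671]
tcp_rot: [179.8, 0.1, 175.1]
wrist_force: [-0.9, 7.4, 7.8]
opening: 0.0368
grasp_force: 40.0
```

Run:
```python
from h import *
o=bot.get_obs();print(o["ee_pos"],o["wrist_force"],o["torque"],o["opening"],o["grasp_force"])
```

```text
[ 0.46516466 -0.02986932  0.06712092] [-0.8810737   7.36576987  7.83588938] [1.68724378 0.24338717 0.00475598] 0.0367931034175079 39.95209336280823
```

>>> play_rows(
  targets=[
    {"grip":160,"linear":[0,0.17,0.3],"delta_rot":[0,0,0]},
    {"grip":160,"linear":[0,0.17,1],"delta_rot":[0,0,0]},
    {"grip":160,"linear":[0,0.17,2],"delta_rot":[0,0,0]},
    {"grip":160,"linear":[0,0.17,3.5],"delta_rot":[0,0,0]},
    {"grip":160,"linear":[0,0.17,6],"delta_rot":[0,0,0]},
    {"grip":160,"linear":[0,0.17,8],"delta_rot":[0,0,0]},
    {"grip":160,"linear":[0,0.17,8],"delta_rot":[0,0,0]},
    {"grip":160,"linear":[0,0.17,8],"delta_rot":[0,0,0]},
  ],
)

```text
time: 9.65
ee_pos: [0.4648, -0.0293, 0.1462]
tcp_rot: [-180.0, 0.0, 175.0]
wrist_force: [-0.2, -0.4, -2.4]
opening: 0.0363
grasp_force: 40.6
```

Run:
```python
from h import *
o=bot.get_obs();print(o["ee_pos"],o["tcp_rot"],o["wrist_force"],o["torque"],o["opening"],o["grasp_force"])
p=bot.camera("scene"); cv2.imwrite("pics/s5.png",cv2.resize(p["color"][190:310,230:390,::-1],(800,600),interpolation=cv2.INTER_CUBIC))
```

```text
[ 0.46484498 -0.02932589  0.14621825] [-1.79995808e+02  4.81208133e-02  1.75018034e+02] [-0.23553669 -0.35273874 -2.42188326] [-0.02024819  0.00690264 -0.02018046] 0.036337245333966456 40.64653694629669
```

View pics/s5.png

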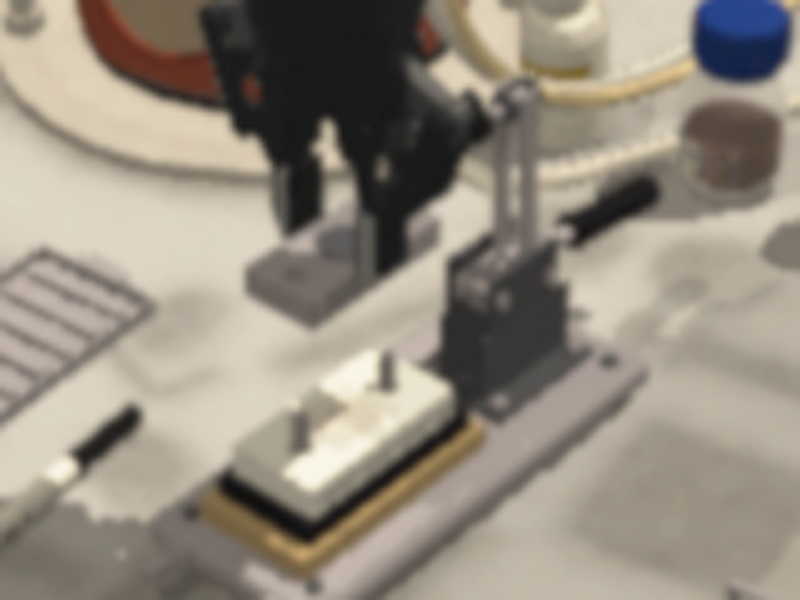

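The pressure plate is off the rods, held level at (340,255), and the cassette is exposed. I'm carrying it to above the rack.

>>> play_rows(
  targets=[
    {"grip":160,"linear":[-0.2,-4,0],"delta_rot":[0,0,0]},
    {"grip":160,"linear":[-0.4,-8.5,0],"delta_rot":[0,0,0.05]},
    {"grip":160,"linear":[-0.7,-13,-1],"delta_rot":[0,0,0.1]},
    {"grip":160,"linear":[-0.9,-17,-3],"delta_rot":[0,0,0.14]},
    {"grip":160,"linear":[-0.9,-20,-6],"delta_rot":[0,0,0.14]},
    {"grip":160,"linear":[-0.9,-20,-8],"delta_rot":[0,0,0.14]},
    {"grip":160,"linear":[-0.9,-20,-8],"delta_rot":[0,0,0.14]},
    {"grip":160,"linear":[-0.9,-20,-8],"delta_rot":[0,0,0.14]},
  ],
)

```text
time: 10.5
ee_pos: [0.455, -0.2287, 0.0655]
tcp_rot: [179.9, -0.1, -176.9]
wrist_force: [0.9, 0.0, -1.8]
opening: 0.0363
grasp_force: 41.0
```

Run:
```python
from h import *
o=bot.get_obs();print(o["ee_pos"],o["tcp_rot"])
p=bot.camera("scene"); cv2.imwrite("pics/s6.png",cv2.resize(p["color"][250:370,310:470,::-1],(800,600),interpolation=cv2.INTER_CUBIC))
for n,z in(("rack_seat",.0165),("pressure_plate_mid",o["ee_pos"][2])):
  for r in bot.pinpoint(p,n)[:1]:print(n,round(r["conf"],2),pix2world(p,*r["pixel"],z).round(4))
# rack yaw from the two images is taken from long edges later
```

```text
[ 0.4550402  -0.22873989  0.06553242] [ 1.79944164e+02 -8.68593180e-02 -1.76947678e+02]
rack_seat 0.9 [ 0.4573 -0.2253  0.0165]
pressure_plate_mid 0.75 [ 0.459  -0.2286  0.0655]
```

View pics/s6.png

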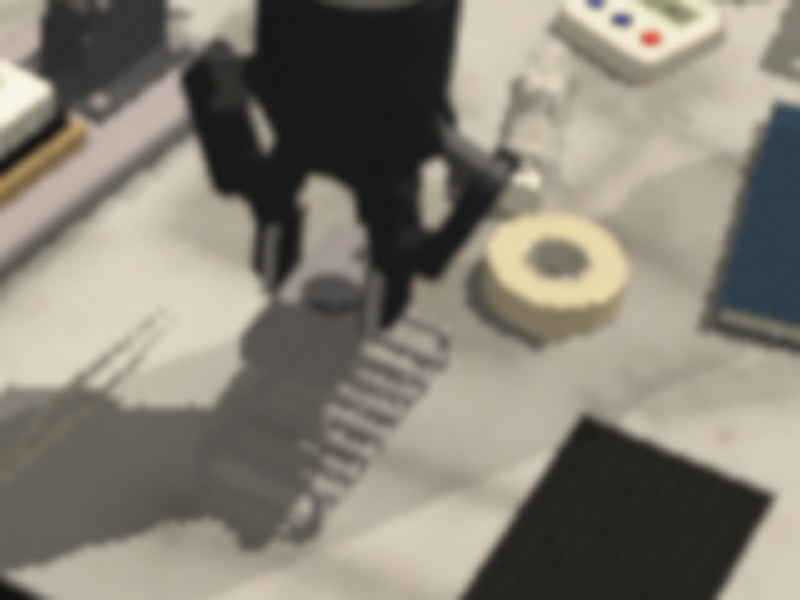

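The plate hangs level above the rack at about (340,400) and is parallel to it. Lowering now.

>>> play_rows(
  targets=[
    {"grip":160,"linear":[0.1,0,-2],"delta_rot":[0,0,0]},
    {"grip":160,"linear":[0.1,0,-3.3],"delta_rot":[0,0,0]},
    {"grip":160,"linear":[0.1,0,-3.8],"delta_rot":[0,0,0]},
    {"grip":160,"linear":[0.1,0,-4.0],"delta_rot":[0,0,0]},
    {"grip":160,"linear":[0.1,0,-4.1],"delta_rot":[0,0,0]},
    {"grip":160,"linear":[0.1,0,-4.1],"delta_rot":[0,0,0]},
    {"grip":160,"linear":[0.1,0,-4.1],"delta_rot":[0,0,0]},
  ],
)

```text
time: 11.35
ee_pos: [0.4569, -0.2294, 0.0255]
tcp_rot: [-180.0, 0.0, -177.0]
wrist_force: [-0.1, -0.9, -2.9]
opening: 0.0363
grasp_force: 41.0
```

>>> play_rows(
  targets=[
    {"grip":160,"linear":[0,0,-0.1],"delta_rot":[0,0,0]},
    {"grip":160,"linear":[0,0,-0.2],"delta_rot":[0,0,0]},
    {"grip":160,"linear":[0,0,-0.2],"delta_rot":[0,0,0]},
    {"grip":160,"linear":[0,0,-0.2],"delta_rot":[0,0,0]},
  ],
)

```text
time: 11.75
ee_pos: [0.4568, -0.2294, 0.0236]
tcp_rot: [-180.0, 0.0, -177.0]
wrist_force: [-2.4, 1.4, 5.2]
opening: 0.0365
grasp_force: 41.8
```

Contact. I'll release by opening slightly, then rise.

>>> play_rows(
  targets=[
    {"grip":130,"linear":[0,0,0.05],"delta_rot":[0,0,0]},
    {"grip":100,"linear":[0,0,0.1],"delta_rot":[0,0,0]},
    {"grip":80,"linear":[0,0,0.2],"delta_rot":[0,0,0]},
    {"grip":60,"linear":[0,0,1.0],"delta_rot":[0,0,0]},
    {"grip":0,"linear":[0,0,4],"delta_rot":[0,0,0]},
    {"grip":0,"linear":[0,0,8],"delta_rot":[0,0,0]},
    {"grip":0,"linear":[0,0,12],"delta_rot":[0,0,0]},
    {"grip":0,"linear":[0,0,12],"delta_rot":[0,0,0]},
  ],
)

```text
time: 12.55
ee_pos: [0.4587, -0.2302, 0.1493]
tcp_rot: [-179.8, 0.4, -177.0]
wrist_force: [1.1, -0.2, -0.2]
opening: 0.0854
grasp_force: 0.0
```

Run:
```python
from h import *
o=bot.get_obs();print(o["ee_pos"],o["tcp_rot"],o["opening"])
p=bot.camera("scene")
C=cloud(p)
for n,z in(("rack_seat",.0165),("pressure_plate_mid",.0235),("cassette_mid",.052)):
  for r in bot.pinpoint(p,n)[:1]:print(n,round(r["conf"],2),pix2world(p,*r["pixel"],z).round(4))
r=bot.trace(p,"pressure_plate_mid")[0];print(r["conf"]);q=C[r["pixels"]];print(np.median(q,0),cv2.minAreaRect((q[:,:2]*1000).astype(np.float32)),np.percentile(q[:,2],[5,95]))
```

```text
[ 0.45867923 -0.23023961  0.14928723] [-179.75321129    0.43241286 -176.95156796] 0.0853832301803579
rack_seat 0.8 [ 0.4501 -0.2289  0.0165]
pressure_plate_mid 0.62 [ 0.4613 -0.2281  0.0235]
cassette_mid 0.81 [ 0.4613 -0.0306  0.052 ]
0.98
[ 0.4506925  -0.2315257   0.03064603] ((119.00918579101562, -382.3522644042969), (898.3575439453125, 66.90323638916016), 24.575618743896484) [0.01680084 0.03357954]
```

>>> play_rows(
  targets=[
    {"grip":0,"linear":[0.2,4,0],"delta_rot":[0,0,-0.03]},
    {"grip":0,"linear":[0.4,9,0],"delta_rot":[0,0,-0.1]},
    {"grip":0,"linear":[0.6,14,0],"delta_rot":[0,0,-0.14]},
    {"grip":0,"linear":[0.8,18,-1],"delta_rot":[0,0,-0.14]},
    {"grip":0,"linear":[0.8,20,-3],"delta_rot":[0,0,-0.14]},
    {"grip":0,"linear":[0.8,20,-4],"delta_rot":[0,0,-0.14]},
    {"grip":0,"linear":[0.8,20,-4],"delta_rot":[0,0,-0.14]},
    {"grip":0,"linear":[0.8,20,-4],"delta_rot":[0,0,-0.14]},
  ],
)

```text
time: 13.6
ee_pos: [0.4644, -0.03, 0.1028]
tcp_rot: [-180.0, -0.1, 175.0]
wrist_force: [-0.1, 0.2, 0.2]
opening: 0.085
grasp_force: 0.0
```

>>> play_rows(
  force=30,
  targets=[
    {"grip":0,"linear":[0,0.1,-3],"delta_rot":[0,0,0]},
    {"grip":0,"linear":[0,0.1,-5.2],"delta_rot":[0,0,0]},
    {"grip":0,"linear":[0,0.1,-5.2],"delta_rot":[0,0,0]},
    {"grip":100,"linear":[0,0.1,-5.2],"delta_rot":[0,0,0]},
    {"grip":140,"linear":[0,0.1,-5.2],"delta_rot":[0,0,0]},
    {"grip":140,"linear":[0,0.1,-5.2],"delta_rot":[0,0,0]},
    {"grip":140,"linear":[0,0.1,-5.2],"delta_rot":[0,0,0]},
    {"grip":140,"linear":[0,0.1,-5.2],"delta_rot":[0,0,0]},
  ],
)

```text
time: 14.4
ee_pos: [0.4655, -0.0284, 0.0527]
tcp_rot: [-180.0, 0.1, 175.0]
wrist_force: [-1.3, -0.9, 5.0]
opening: 0.0448
grasp_force: 30.4
```

>>> play_rows(
  targets=[
    {"grip":140,"linear":[0,0.05,0.5],"delta_rot":[0,0,0]},
    {"grip":140,"linear":[0,0.05,1.2],"delta_rot":[0,0,0]},
    {"grip":140,"linear":[0,0.05,2.2],"delta_rot":[0,0,0]},
    {"grip":140,"linear":[0,0.05,4],"delta_rot":[0,0,0]},
    {"grip":140,"linear":[0,0.05,7],"delta_rot":[0,0,0]},
    {"grip":140,"linear":[0,0.05,9],"delta_rot":[0,0,0]},
    {"grip":140,"linear":[0,0.05,9],"delta_rot":[0,0,0]},
  ],
)

```text
time: 15.1
ee_pos: [0.466, -0.0278, 0.1446]
tcp_rot: [180.0, 0.3, 175.0]
wrist_force: [-0.7, 0.5, -1.2]
opening: 0.045
grasp_force: 31.5
```

Run:
```python
from h import *
o=bot.get_obs();print(o["ee_pos"],o["tcp_rot"],o["wrist_force"],o["opening"],o["grasp_force"])
p=bot.camera("scene");C=cloud(p)
r=bot.trace(p,"cassette_mid")[0];q=C[r["pixels"]];print(r["conf"],np.median(q,0),np.percentile(q,[5,95],axis=0).round(3))
for n,z in(("case_seat",.007),("tray_seat",.0065),("screen_mid",.039)):
  for r in bot.pinpoint(p,n)[:2]:print(n,round(r["conf"],2),r["pixel"],pix2world(p,*r["pixel"],z).round(4))
cv2.imwrite("pics/s7.png",np.vstack([cv2.resize(p["color"][200:310,150:350,::-1],(800,440),interpolation=cv2.INTER_CUBIC)]))
```

```text
[ 0.46600932 -0.02776183  0.14457562] [179.98906455   0.28750457 175.02804943] [-0.68972321  0.47110327 -1.20610191] 0.045019476572393774 31.46222233772278
0.7 [ 0.44219643 -0.02914187  0.15170906] [[ 0.419 -0.053  0.139]
 [ 0.499 -0.005  0.155]]
case_seat 0.66 [189.2, 236.9] [0.468  0.3209 0.007 ]
tray_seat 0.79 [233.0, 253.4] [0.4826 0.1852 0.0065]
screen_mid 0.66 [301.4, 279.7] [ 0.4702 -0.0322  0.039 ]
```

View pics/s7.png

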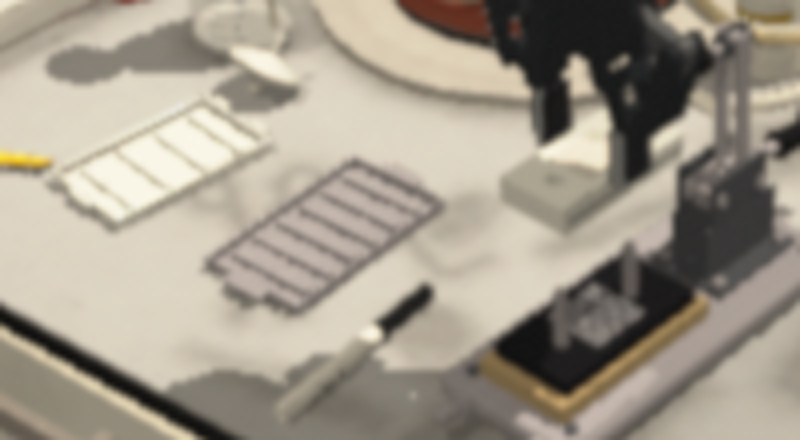

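The cassette is off, held level at (590,165), and the screen is exposed. The case corners are near (52,180), (208,97), (270,145), (113,228); the tray corners are (208,263), (355,160), (441,207), (295,312).

Run:
```python
from h import *
p=bot.camera("scene")
for n,z,cs in(("case",.0095,[(208,97),(270,145),(52,180),(113,228)]),("tray",.009,[(355,160),(441,207),(208,263),(295,312)])):
    q=np.array([pix2world(p,150+(u-1)/4,200+(v-1)/4,z)[:2] for u,v in cs])*1000
    d=q[0]+q[1]-q[2]-q[3]; c=q[0]+q[2]-q[1]-q[3]
    print(n,q.mean(0).round(1),"L",np.linalg.norm(d/2).round(),"W",np.linalg.norm(c/2).round(),"yaw",np.degrees(np.arctan2(d[1],d[0])).round(1),np.degrees(np.arctan2(-c[0],c[1])).round(1))
p=bot.camera("top");save(p,"t3.png")
k=cv2.cvtColor(p["color"],cv2.COLOR_RGB2HSV)[200:310,160:290]
print(bot.get_obs()["ee_pos"])
```

```text
case [458.  306.1] L 121.0 W 70.0 yaw -7.0 -11.2
tray [464.  173.3] L 127.0 W 74.0 yaw -0.8 -3.3
[ 0.46410496 -0.02767649  0.14003678]
```

Run:
```python
from h import *
for c in("top","scene"):
    p=bot.camera(c);C=cloud(p);k=(p["range_z"]>0)&(C[...,2]>.03)&(C[...,0]>.38)&(C[...,0]<.62)&(C[...,1]>.2)&(C[...,1]<.42)
    q=C[k]
    for z in np.arange(.03,.5,.03):
        m=q[(q[:,2]>=z)&(q[:,2]<z+.03)]
        if len(m): print(c,"z%.2f"%z,len(m),"minx",m[m[:,0].argmin()].round(3),"p5",np.percentile(m[:,0],5).round(3),"y",m[:,1].min().round(3),m[:,1].max().round(3))
```

```text
top z0.03 110 minx [0.545 0.315 0.038] p5 0.547 y 0.296 0.394
top z0.06 106 minx [0.569 0.375 0.069] p5 0.57 y 0.339 0.407
top z0.09 146 minx [0.573 0.372 0.095] p5 0.575 y 0.341 0.404
top z0.12 143 minx [0.58  0.371 0.12 ] p5 0.581 y 0.348 0.395
top z0.15 1 minx [0.601 0.363 0.157] p5 0.601 y 0.363 0.363
top z0.18 122 minx [0.529 0.311 0.2  ] p5 0.53 y 0.269 0.389
top z0.21 577 minx [0.525 0.284 0.226] p5 0.533 y 0.266 0.399
top z0.24 47 minx [0.537 0.296 0.24 ] p5 0.539 y 0.275 0.309
top z0.36 1 minx [0.62  0.238 0.364] p5 0.62 y 0.238 0.238
scene z0.03 291 minx [0.543 0.314 0.033] p5 0.549 y 0.296 0.398
scene z0.06 280 minx [0.567 0.379 0.07 ] p5 0.569 y 0.338 0.402
scene z0.09 225 minx [0.572 0.372 0.095] p5 0.577 y 0.341 0.401
scene z0.12 175 minx [0.576 0.367 0.13 ] p5 0.579 y 0.347 0.395
scene z0.18 173 minx [0.526 0.309 0.203] p5 0.529 y 0.27 0.392
scene z0.21 477 minx [0.522 0.282 0.224] p5 0.531 y 0.264 0.406
scene z0.24 29 minx [0.538 0.298 0.241] p5 0.541 y 0.284 0.307
scene z0.33 6 minx [0.619 0.232 0.355] p5 0.619 y 0.226 0.249
scene z0.36 3 minx [0.618 0.242 0.362] p5 0.618 y 0.226 0.242
```

>>> play_rows(
  targets=[
    {"grip":140,"linear":[0,4,0],"delta_rot":[0,0,0]},
    {"grip":140,"linear":[0,9,0],"delta_rot":[0,0,-0.01]},
    {"grip":140,"linear":[0,13.5,0],"delta_rot":[0,0,-0.02]},
    {"grip":140,"linear":[0,18,0],"delta_rot":[0,0,-0.044]},
    {"grip":140,"linear":[0,20,0],"delta_rot":[0,0,-0.044]},
    {"grip":140,"linear":[0,20,0],"delta_rot":[0,0,-0.044]},
  ],
)

```text
time: 16.15
ee_pos: [0.4642, 0.1747, 0.1404]
tcp_rot: [180.0, -0.0, 172.7]
wrist_force: [0.9, -0.1, -1.8]
opening: 0.0446
grasp_force: 31.5
```

Run:
```python
from h import *
o=bot.get_obs()["ee_pos"];print(o)
for c in("top","scene"):
    p=bot.camera(c);C=cloud(p);q=C[(p["range_z"]>0)]-o
    q=q[(abs(q[:,1])<.1)&(q[:,0]>-.15)&(q[:,0]<.14)&(q[:,2]>.02)]
    for z in np.arange(.02,.45,.025):
        m=q[(q[:,2]>=z)&(q[:,2]<z+.025)]
        if len(m)>5: print(c,"dz%.3f"%z,len(m),"x",np.percentile(m[:,0],[1,50,90,99]).round(3),"y",np.percentile(m[:,1],[1,99]).round(3))
```

```text
[0.46418076 0.17465441 0.14043399]
top dz0.045 16 x [-0.02  -0.012 -0.006 -0.004] y [-0.057 -0.039]
top dz0.070 18 x [-0.02  -0.018  0.003  0.004] y [-0.067 -0.047]
top dz0.095 98 x [-0.021 -0.008  0.001  0.005] y [-0.069 -0.044]
top dz0.395 23 x [-0.065 -0.036  0.009  0.032] y [-0.08  -0.055]
top dz0.420 111 x [-0.135 -0.031  0.017  0.054] y [-0.099  0.043]
top dz0.445 1662 x [-0.144 -0.043  0.035  0.055] y [-0.098  0.057]
scene dz0.020 181 x [-0.017 -0.005  0.008  0.013] y [-0.039  0.034]
scene dz0.045 277 x [-0.021 -0.008  0.002  0.011] y [-0.059  0.055]
scene dz0.070 397 x [-0.023 -0.011  0.     0.006] y [-0.067  0.062]
scene dz0.095 406 x [-0.023 -0.013 -0.002  0.005] y [-0.071  0.061]
scene dz0.120 279 x [-0.039 -0.021  0.003  0.024] y [-0.04   0.015]
scene dz0.145 397 x [-0.04  -0.027  0.005  0.021] y [-0.04   0.019]
scene dz0.170 398 x [-0.04  -0.025  0.006  0.027] y [-0.04   0.023]
scene dz0.195 438 x [-0.043 -0.028  0.004  0.021] y [-0.043  0.02 ]
scene dz0.220 506 x [-0.046 -0.02   0.015  0.032] y [-0.044  0.02 ]
scene dz0.245 435 x [-0.058 -0.042  0.024  0.047] y [-0.056  0.02 ]
scene dz0.270 777 x [-0.06  -0.044  0.031  0.053] y [-0.06   0.025]
scene dz0.295 900 x [-0.06  -0.04   0.038  0.054] y [-0.059  0.025]
scene dz0.320 840 x [-0.057 -0.035  0.038  0.052] y [-0.057  0.023]
scene dz0.345 660 x [-0.051 -0.03   0.036  0.051] y [-0.053  0.003]
scene dz0.370 281 x [-0.135 -0.022  0.022  0.044] y [-0.093 -0.018]
scene dz0.395 565 x [-0.128 -0.036  0.017  0.056] y [-0.098 -0.033]
scene dz0.420 695 x [-0.111 -0.029  0.024  0.063] y [-0.099 -0.031]
scene dz0.445 749 x [-0.136 -0.067 -0.003  0.028] y [-0.099 -0.054]
```

>>> play_rows(
  targets=[
    {"grip":140,"linear":[-0.4,4,0],"delta_rot":[0,0,0]},
    {"grip":140,"linear":[-0.4,8.5,-1],"delta_rot":[0,0,0]},
    {"grip":140,"linear":[-0.4,12,-3],"delta_rot":[0,0,0]},
    {"grip":140,"linear":[-0.4,13.3,-6],"delta_rot":[0,0,0]},
    {"grip":140,"linear":[-0.4,13.3,-9],"delta_rot":[0,0,0]},
    {"grip":140,"linear":[-0.4,13.3,-10.5],"delta_rot":[0,0,0]},
    {"grip":140,"linear":[-0.4,13.3,-10.5],"delta_rot":[0,0,0]},
    {"grip":140,"linear":[-0.4,13.3,-10.5],"delta_rot":[0,0,0]},
  ],
)

```text
time: 17.05
ee_pos: [0.4613, 0.3046, 0.0371]
tcp_rot: [180.0, 0.0, 172.4]
wrist_force: [-0.0, 0.6, -1.4]
opening: 0.0448
grasp_force: 31.6
```

Run:
```python
from h import *
o=bot.get_obs();print(o["ee_pos"],o["tcp_rot"],o["wrist_force"])
p=bot.camera("scene"); cv2.imwrite("pics/s8.png",cv2.resize(p["color"][190:280,130:250,::-1],(800,600),interpolation=cv2.INTER_CUBIC))
```

```text
[0.46126931 0.30462108 0.03707832] [1.79972039e+02 4.31320198e-02 1.72430381e+02] [-0.02811526  0.58713826 -1.364641  ]
```

View pics/s8.png

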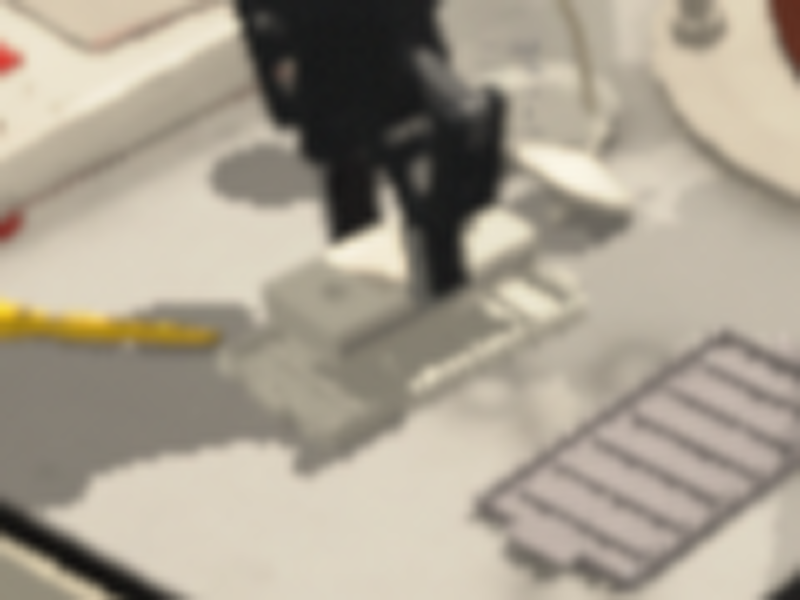

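The cassette is over the case, aligned, about 2 cm up, with margins on both ends. Lowering it.

>>> play_rows(
  targets=[
    {"grip":140,"linear":[0,0.1,-1.0],"delta_rot":[0,0,0]},
    {"grip":140,"linear":[0,0.1,-1.6],"delta_rot":[0,0,0]},
    {"grip":140,"linear":[0,0.1,-1.8],"delta_rot":[0,0,0]},
    {"grip":140,"linear":[0,0.1,-1.95],"delta_rot":[0,0,0]},
    {"grip":140,"linear":[0,0.1,-1.95],"delta_rot":[0,0,0]},
    {"grip":140,"linear":[0,0.1,-1.95],"delta_rot":[0,0,0]},
  ],
)

```text
time: 17.7
ee_pos: [0.4607, 0.3064, 0.0166]
tcp_rot: [180.0, 0.0, 172.5]
wrist_force: [0.2, -0.3, -0.2]
opening: 0.045
grasp_force: 31.6
```

>>> play_rows(
  targets=[
    {"grip":140,"linear":[0,0,-0.08],"delta_rot":[0,0,0]},
    {"grip":140,"linear":[0,0,-0.15],"delta_rot":[0,0,0]},
    {"grip":140,"linear":[0,0,-0.15],"delta_rot":[0,0,0]},
    {"grip":140,"linear":[0,0,-0.15],"delta_rot":[0,0,0]},
  ],
)

```text
time: 18.1
ee_pos: [0.4608, 0.3065, 0.0157]
tcp_rot: [180.0, 0.0, 172.5]
wrist_force: [-2.1, -1.9, 5.4]
opening: 0.0445
grasp_force: 32.3
```

Seated. Releasing and rising.

>>> play_rows(
  targets=[
    {"grip":110,"linear":[0,0,0.05],"delta_rot":[0,0,0]},
    {"grip":90,"linear":[0,0,0.1],"delta_rot":[0,0,0]},
    {"grip":75,"linear":[0,0,0.2],"delta_rot":[0,0,0]},
    {"grip":60,"linear":[0,0,1.0],"delta_rot":[0,0,0]},
    {"grip":0,"linear":[0,0,4],"delta_rot":[0,0,0]},
    {"grip":0,"linear":[0,0,8],"delta_rot":[0,0,0]},
    {"grip":0,"linear":[0,-4,10.5],"delta_rot":[0,0,0]},
    {"grip":0,"linear":[0.2,-9,10.5],"delta_rot":[0,0,0.01]},
    {"grip":0,"linear":[0.4,-13.5,10.5],"delta_rot":[0,0,0.03]},
    {"grip":0,"linear":[0.4,-18,10.5],"delta_rot":[0,0,0.044]},
  ],
)

```text
time: 19.1
ee_pos: [0.4646, 0.1248, 0.1209]
tcp_rot: [180.0, 0.1, 175.1]
wrist_force: [0.2, -1.1, 0.1]
opening: 0.0855
grasp_force: 0.0
```

Run:
```python
from h import *
o=bot.get_obs();print(o["ee_pos"],o["tcp_rot"],o["opening"])
for c in("scene","top"):
  p=bot.camera(c);C=cloud(p)
  for n,z in(("case_seat",.007),("cassette_mid",.015)):
    for r in bot.pinpoint(p,n)[:1]:print(n,round(r["conf"],2),pix2world(p,*r["pixel"],z).round(4))
  for r in bot.trace(p,"cassette_mid")[:1]:
    q=C[r["pixels"]];q=q[(q[:,2]>.018)&(q[:,2]<.03)&(q[:,1]>.2)];print(c,r["conf"],np.median(q,0),len(q),np.percentile(q[:,2],[5,95]).round(4),cv2.minAreaRect((q[:,:2]*1000).astype(np.float32)))
  cv2.imwrite(f"pics/{c}9.png",cv2.resize(p["color"][210:300,150:270,::-1],(800,600),interpolation=cv2.INTER_CUBIC))
```

```text
[0.46464305 0.12476125 0.1208955 ] [1.79978520e+02 7.64840507e-02 1.75096411e+02] 0.08552212110740491
case_seat 0.87 [0.4609 0.3153 0.007 ]
cassette_mid 0.89 [0.4655 0.3179 0.015 ]
scene 0.64 [0.45680926 0.30209827 0.0235893 ] 454 [0.0195 0.0265] ((459.661865234375, 306.0738220214844), (52.11304473876953, 95.60578918457031), 83.09146118164062)
case_seat 0.59 [0.4687 0.3085 0.007 ]
cassette_mid 0.67 [0.4595 0.3039 0.015 ]
top 0.78 [0.46113918 0.30373122 0.02349695] 533 [0.0192 0.029 ] ((460.9822692871094, 303.2688293457031), (49.22146224975586, 92.91227722167969), 81.83052062988281)
```

>>> play_rows(
  force=30,
  targets=[
    {"grip":0,"linear":[0,-4,0],"delta_rot":[0,0,0]},
    {"grip":0,"linear":[0,-8.5,0],"delta_rot":[0,0,0]},
    {"grip":0,"linear":[0,-13,0],"delta_rot":[0,0,0]},
    {"grip":0,"linear":[0,-15.3,-1],"delta_rot":[0,0,0]},
    {"grip":0,"linear":[0,-15.3,-3],"delta_rot":[0,0,0]},
    {"grip":0,"linear":[0,-15.3,-3],"delta_rot":[0,0,0]},
    {"grip":0,"linear":[0,-15.3,-3],"delta_rot":[0,0,0]},
  ],
)

```text
time: 20.2
ee_pos: [0.4645, -0.0259, 0.0901]
tcp_rot: [180.0, -0.0, 175.1]
wrist_force: [-0.1, 0.2, -0.1]
opening: 0.0856
grasp_force: 0.0
```

>>> play_rows(
  force=30,
  targets=[
    {"grip":40,"linear":[0.05,-0.25,-3],"delta_rot":[0,0,0]},
    {"grip":60,"linear":[0.05,-0.25,-4.6],"delta_rot":[0,0,0]},
    {"grip":60,"linear":[0.05,-0.25,-5.1],"delta_rot":[0,0,0]},
    {"grip":60,"linear":[0.05,-0.25,-5.1],"delta_rot":[0,0,0]},
    {"grip":120,"linear":[0.05,-0.25,-5.1],"delta_rot":[0,0,0]},
    {"grip":120,"linear":[0.05,-0.25,-5.1],"delta_rot":[0,0,0]},
    {"grip":120,"linear":[0.05,-0.25,-5.1],"delta_rot":[0,0,0]},
    {"grip":120,"linear":[0.05,-0.25,-5.1],"delta_rot":[0,0,0]},
  ],
)

```text
time: 21.0
ee_pos: [0.4668, -0.0289, 0.0418]
tcp_rot: [180.0, 0.3, 175.1]
wrist_force: [0.1, 1.1, 9.0]
opening: 0.0449
grasp_force: 4.6
```

The fingers closed to 45 mm, so the tips rode over the 54 mm screen. They sit farther back when open, so I'll open and retry lower.

>>> play_rows(
  force=30,
  targets=[
    {"grip":90,"linear":[0,0,0.8],"delta_rot":[0,0,0]},
    {"grip":50,"linear":[0,0,1.0],"delta_rot":[0,0,0]},
    {"grip":50,"linear":[0,0,1.0],"delta_rot":[0,0,0]},
    {"grip":50,"linear":[0,0,0],"delta_rot":[0,0,0]},
    {"grip":50,"linear":[0,0,-0.7],"delta_rot":[0,0,0]},
    {"grip":50,"linear":[0,0,-0.7],"delta_rot":[0,0,0]},
    {"grip":50,"linear":[0,0,-0.7],"delta_rot":[0,0,0]},
  ],
)

```text
time: 21.7
ee_pos: [0.4647, -0.0292, 0.0314]
tcp_rot: [-180.0, -0.1, 175.0]
wrist_force: [0.1, -0.3, 0.2]
opening: 0.0685
grasp_force: 0.0
```

>>> play_rows(
  force=30,
  targets=[
    {"grip":80,"linear":[0,0.1,0],"delta_rot":[0,0,0]},
    {"grip":115,"linear":[0,0.1,0],"delta_rot":[0,0,0]},
    {"grip":115,"linear":[0,0.1,0],"delta_rot":[0,0,0]},
    {"grip":115,"linear":[0,0.1,0],"delta_rot":[0,0,0]},
    {"grip":115,"linear":[0,0.1,0],"delta_rot":[0,0,0]},
  ],
)

```text
time: 22.2
ee_pos: [0.4654, -0.0281, 0.0323]
tcp_rot: [180.0, 0.0, 175.0]
wrist_force: [-0.6, 0.2, 4.2]
opening: 0.0533
grasp_force: 32.1
```

Run:
```python
from h import *
p=bot.camera("scene"); cv2.imwrite("pics/s10.png",cv2.resize(p["color"][220:310,250:370,::-1],(800,600),interpolation=cv2.INTER_CUBIC))
```

>>> play_rows(
  targets=[
    {"grip":115,"linear":[0,0.02,0.5],"delta_rot":[0,0,0]},
    {"grip":115,"linear":[0,0.02,1.2],"delta_rot":[0,0,0]},
    {"grip":115,"linear":[0,0.02,2.4],"delta_rot":[0,0,0]},
    {"grip":115,"linear":[0,0.02,4],"delta_rot":[0,0,0]},
    {"grip":115,"linear":[0,0.02,7],"delta_rot":[0,0,0]},
    {"grip":115,"linear":[0,0.02,9],"delta_rot":[0,0,0]},
    {"grip":115,"linear":[0,0.02,9],"delta_rot":[0,0,0]},
  ],
)

```text
time: 22.95
ee_pos: [0.4666, -0.0281, 0.1257]
tcp_rot: [180.0, 0.3, 175.0]
wrist_force: [0.4, -0.2, -1.7]
opening: 0.053
grasp_force: 31.8
```

Run:
```python
from h import *
o=bot.get_obs();print(o["ee_pos"],o["tcp_rot"],o["wrist_force"],o["opening"],o["grasp_force"])
p=bot.camera("scene"); cv2.imwrite("pics/s11.png",cv2.resize(p["color"][190:310,230:390,::-1],(800,600),interpolation=cv2.INTER_CUBIC))
```

```text
[ 0.46659332 -0.02813462  0.12567548] [179.99565514   0.29110767 175.02372829] [ 0.42272742 -0.197586   -1.70157092] 0.052999231397844106 31.78335964679718
```

View pics/s11.png

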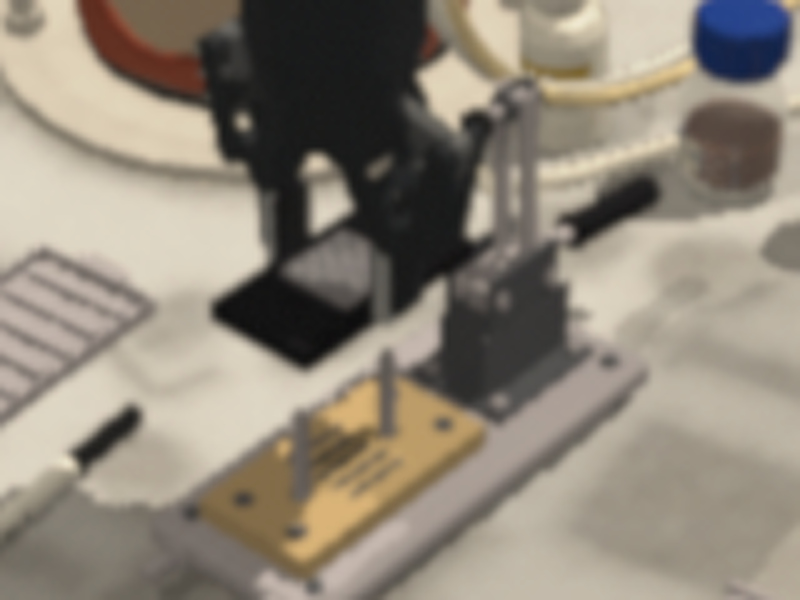

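The screen hangs level in the fingers at (345,300), and the flow plate is still on its rods. Carrying the screen to the tray.

>>> play_rows(
  targets=[
    {"grip":115,"linear":[0,4,0],"delta_rot":[0,0,0]},
    {"grip":115,"linear":[0,8.5,0],"delta_rot":[0,0,0.02]},
    {"grip":115,"linear":[0,13,-1],"delta_rot":[0,0,0.06]},
    {"grip":115,"linear":[0,17,-3],"delta_rot":[0,0,0.087]},
    {"grip":115,"linear":[0,20.2,-6],"delta_rot":[0,0,0.087]},
    {"grip":115,"linear":[0,20.2,-8.5],"delta_rot":[0,0,0.087]},
    {"grip":115,"linear":[0,20.2,-9.5],"delta_rot":[0,0,0.087]},
    {"grip":115,"linear":[0,20.2,-9.5],"delta_rot":[0,0,0.087]},
    {"grip":115,"linear":[0,20.2,-9.5],"delta_rot":[0,0,0.087]},
  ],
)

```text
time: 23.9
ee_pos: [0.4654, 0.1735, 0.0277]
tcp_rot: [180.0, 0.0, 180.0]
wrist_force: [0.2, -0.8, -0.4]
opening: 0.0527
grasp_force: 31.9
```

Run:
```python
from h import *
o=bot.get_obs();print(o["ee_pos"],o["tcp_rot"],o["wrist_force"],o["opening"],o["grasp_force"])
p=bot.camera("scene"); cv2.imwrite("pics/s12.png",cv2.resize(p["color"][210:300,180:300,::-1],(800,600),interpolation=cv2.INTER_CUBIC))
for n,z in(("tray_seat",.0065),("screen_mid",o["ee_pos"][2]+.0067)):
  for r in bot.pinpoint(p,n)[:1]:print(n,round(r["conf"],2),pix2world(p,*r["pixel"],z).round(4))
```

```text
[0.46542502 0.17347281 0.02770204] [1.79995839e+02 2.60139744e-02 1.79955033e+02] [ 0.24425546 -0.84078439 -0.37241562] 0.05270716767781774 31.895556449890137
tray_seat 0.85 [0.4735 0.1815 0.0065]
screen_mid 0.96 [0.473  0.1682 0.0344]
```

View pics/s12.png

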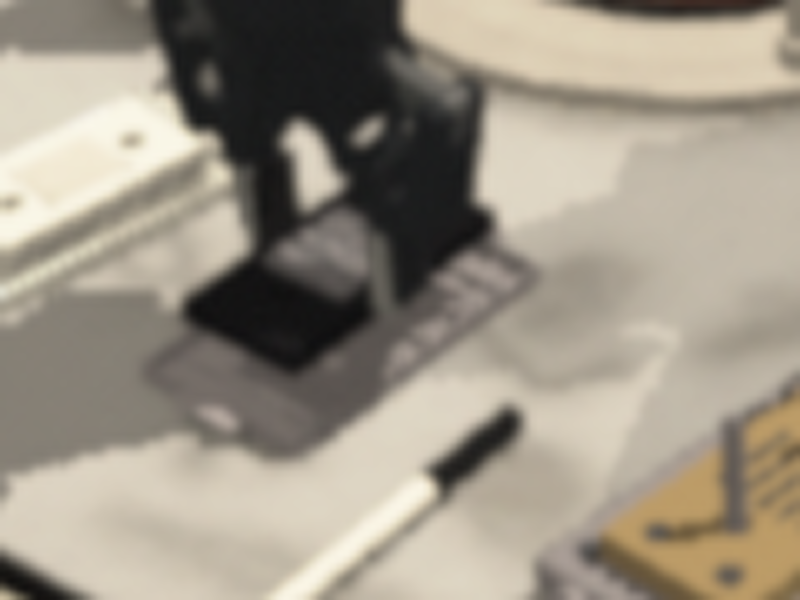

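The screen is above the tray and parallel to it. Dropped by 23 mm in the view, its centre matches the tray's at about (340,322). Lowering.

>>> play_rows(
  targets=[
    {"grip":115,"linear":[0,0,-1.0],"delta_rot":[0,0,0]},
    {"grip":115,"linear":[0,0,-1.7],"delta_rot":[0,0,0]},
    {"grip":115,"linear":[0,0,-2.0],"delta_rot":[0,0,0]},
    {"grip":115,"linear":[0,0,-2.15],"delta_rot":[0,0,0]},
    {"grip":115,"linear":[0,0,-2.15],"delta_rot":[0,0,0]},
    {"grip":115,"linear":[0,0,-2.15],"delta_rot":[0,0,0]},
  ],
)

```text
time: 24.65
ee_pos: [0.465, 0.1739, 0.0055]
tcp_rot: [-180.0, -0.0, -180.0]
wrist_force: [-0.9, -0.4, 1.3]
opening: 0.0526
grasp_force: 32.6
```

>>> play_rows(
  targets=[
    {"grip":115,"linear":[0,0,-0.07],"delta_rot":[0,0,0]},
    {"grip":115,"linear":[0,0,-0.07],"delta_rot":[0,0,0]},
    {"grip":115,"linear":[0,0,-0.07],"delta_rot":[0,0,0]},
  ],
)

```text
time: 24.95
ee_pos: [0.4651, 0.174, 0.0053]
tcp_rot: [-180.0, 0.0, -180.0]
wrist_force: [-3.7, -0.6, 6.6]
opening: 0.0528
grasp_force: 35.7
```

>>> play_rows(
  targets=[
    {"grip":95,"linear":[0,0,0.07],"delta_rot":[0,0,0]},
    {"grip":75,"linear":[0,0,0.2],"delta_rot":[0,0,0]},
    {"grip":60,"linear":[0,0,0.3],"delta_rot":[0,0,0]},
    {"grip":45,"linear":[0,0,1.2],"delta_rot":[0,0,0]},
    {"grip":20,"linear":[0,0,4],"delta_rot":[0,0,0]},
    {"grip":0,"linear":[0,0,8],"delta_rot":[0,0,0]},
    {"grip":0,"linear":[0,-4,11],"delta_rot":[0,0,0]},
    {"grip":0,"linear":[0,-9,11],"delta_rot":[0,0,-0.04]},
    {"grip":0,"linear":[0,-13.5,11],"delta_rot":[0,0,-0.087]},
    {"grip":0,"linear":[0,-18,11],"delta_rot":[0,0,-0.087]},
  ],
)

```text
time: 25.95
ee_pos: [0.4651, -0.0076, 0.1159]
tcp_rot: [180.0, 0.1, 175.0]
wrist_force: [0.1, -0.3, 0.8]
opening: 0.0851
grasp_force: 0.0
```

Run:
```python
from h import *
o=bot.get_obs();print(o["ee_pos"],o["tcp_rot"],o["opening"])
for c in("scene","top"):
  p=bot.camera(c);C=cloud(p)
  for n,z in(("tray_seat",.0065),("screen_mid",.0115)):
    for r in bot.pinpoint(p,n)[:1]:print(n,round(r["conf"],2),pix2world(p,*r["pixel"],z).round(4))
  for n,zz in(("screen_mid",.0165),("cassette_mid",.023),("flow_plate_mid",.034)):
   for r in bot.trace(p,n)[:1]:
    q=C[r["pixels"]];q=q[abs(q[:,2]-zz)<.006];print(c,n,r["conf"],np.median(q,0).round(4),len(q),np.percentile(q[:,2],[5,95]).round(4),cv2.minAreaRect((q[:,:2]*1000).astype(np.float32)))
```

```text
[ 0.4651122  -0.0075897   0.11590782] [1.79992982e+02 9.66289516e-02 1.74965306e+02] 0.08509798454304049
tray_seat 0.66 [0.477  0.186  0.0065]
screen_mid 0.66 [0.4741 0.1743 0.0115]
scene screen_mid 0.79 [0.4583 0.17   0.0173] 673 [0.0127 0.0202] ((464.679443359375, 172.45957946777344), (109.38258361816406, 58.89504623413086), 0.10668438673019409)
scene cassette_mid 0.83 [0.4561 0.3022 0.0237] 494 [0.0186 0.0265] ((460.2119140625, 305.43438720703125), (54.51375961303711, 95.26950073242188), 80.17880249023438)
scene flow_plate_mid 0.93 [ 0.4586 -0.0338  0.0347] 1040 [0.03   0.0374] ((466.03369140625, -28.24083709716797), (66.01055145263672, 124.93578338623047), 85.13631439208984)
tray_seat 0.79 [0.4754 0.1734 0.0065]
screen_mid 0.82 [0.4647 0.1709 0.0115]
top screen_mid 0.89 [0.4663 0.172  0.0176] 689 [0.0119 0.0217] ((466.816162109375, 171.7142791748047), (56.635894775390625, 108.3606948852539), 89.10193634033203)
top cassette_mid 0.82 [0.4602 0.3039 0.0237] 519 [0.019 0.028] ((461.0754089355469, 303.7724304199219), (48.173057556152344, 92.88331604003906), 82.6014175415039)
```

>>> play_rows(
  force=30,
  targets=[
    {"grip":0,"linear":[0,-2.05,0],"delta_rot":[0,0,0]},
    {"grip":0,"linear":[0,-2.05,-4],"delta_rot":[0,0,0]},
    {"grip":0,"linear":[0,-2.05,-7.5],"delta_rot":[0,0,0]},
    {"grip":20,"linear":[0,-2.05,-9.3],"delta_rot":[0,0,0]},
    {"grip":30,"linear":[0,-2.05,-9.5],"delta_rot":[0,0,0]},
    {"grip":30,"linear":[0,-2.05,-9.5],"delta_rot":[0,0,0]},
    {"grip":90,"linear":[0,-2.05,-9.5],"delta_rot":[0,0,0]},
    {"grip":90,"linear":[0,-2.05,-9.5],"delta_rot":[0,0,0]},
    {"grip":90,"linear":[0,-2.05,-9.5],"delta_rot":[0,0,0]},
    {"grip":90,"linear":[0,-2.05,-9.5],"delta_rot":[0,0,0]},
  ],
)

```text
time: 27.55
ee_pos: [0.466, -0.027, 0.0216]
tcp_rot: [-179.9, 0.1, 175.0]
wrist_force: [-1.8, -3.9, 6.6]
opening: 0.0608
grasp_force: 33.7
```

>>> play_rows(
  targets=[
    {"grip":90,"linear":[0,0.05,0.5],"delta_rot":[0,0,0]},
    {"grip":90,"linear":[0,0.05,1.2],"delta_rot":[0,0,0]},
    {"grip":90,"linear":[0,0.05,2.4],"delta_rot":[0,0,0]},
    {"grip":90,"linear":[0,0.05,4],"delta_rot":[0,0,0]},
    {"grip":90,"linear":[0,0.05,6.5],"delta_rot":[0,0,0]},
    {"grip":90,"linear":[0,0.05,9],"delta_rot":[0,0,0]},
    {"grip":90,"linear":[0,0.05,10],"delta_rot":[0,0,0]},
    {"grip":90,"linear":[0,0.05,10],"delta_rot":[0,0,0]},
  ],
)

```text
time: 28.35
ee_pos: [0.466, -0.0259, 0.1213]
tcp_rot: [180.0, 0.2, 175.0]
wrist_force: [-0.0, -0.3, -1.6]
opening: 0.0607
grasp_force: 36.3
```

Run:
```python
from h import *
o=bot.get_obs();print(o["ee_pos"],o["tcp_rot"],o["wrist_force"],o["opening"],o["grasp_force"])
p=bot.camera("scene");C=cloud(p)
for n,z in(("mat_seat",.003),("flow_plate_mid",o["ee_pos"][2]+.008)):
  for r in bot.pinpoint(p,n)[:1]:print(n,round(r["conf"],2),pix2world(p,*r["pixel"],z).round(4))
for r in bot.trace(p,"flow_plate_mid")[:1]:
    q=C[r["pixels"]];print(np.median(q,0),np.percentile(q,[5,95],axis=0).round(3))
```

```text
[ 0.46604031 -0.02589469  0.12132832] [1.79978148e+02 1.69687538e-01 1.75036096e+02] [-0.02394423 -0.29288417 -1.60507504] 0.060690583212123846 36.335830092430115
mat_seat 0.77 [ 0.455  -0.3571  0.003 ]
flow_plate_mid 0.73 [ 0.4624 -0.0334  0.1293]
[ 0.44114055 -0.02495769  0.13400034] [[ 0.405 -0.059  0.126]
 [ 0.501  0.004  0.137]]
```

>>> play_rows(
  targets=[
    {"grip":90,"linear":[0,-4,0],"delta_rot":[0,0,0]},
    {"grip":90,"linear":[-0.2,-8.5,0],"delta_rot":[0,0,0.03]},
    {"grip":90,"linear":[-0.4,-13,0],"delta_rot":[0,0,0.06]},
    {"grip":90,"linear":[-0.6,-17.5,0],"delta_rot":[0,0,0.1]},
    {"grip":90,"linear":[-0.8,-22,0],"delta_rot":[0,0,0.145]},
    {"grip":90,"linear":[-1.0,-26.5,0],"delta_rot":[0,0,0.145]},
    {"grip":90,"linear":[-1.1,-31,0],"delta_rot":[0,0,0.145]},
    {"grip":90,"linear":[-1.1,-33.4,-2],"delta_rot":[0,0,0.145]},
    {"grip":90,"linear":[-1.1,-33.4,-6],"delta_rot":[0,0,0.145]},
    {"grip":90,"linear":[-1.1,-33.4,-6],"delta_rot":[0,0,0.145]},
  ],
)

```text
time: 29.55
ee_pos: [0.4509, -0.3584, 0.0532]
tcp_rot: [179.6, -0.4, -176.7]
wrist_force: [-1.6, 1.0, -2.1]
opening: 0.0608
grasp_force: 36.3
```

Run:
```python
from h import *
o=bot.get_obs();print(o["ee_pos"],o["tcp_rot"],o["wrist_force"],o["opening"])
```

```text
[ 0.45089786 -0.35843181  0.05320459] [ 179.59870752   -0.4408535  -176.74531652] [-1.56037961  0.99235194 -2.07568096] 0.060757917371764655
```

>>> play_rows(
  targets=[
    {"grip":90,"linear":[0,0,-1.5],"delta_rot":[0,0,0]},
    {"grip":90,"linear":[0,0,-3],"delta_rot":[0,0,0]},
    {"grip":90,"linear":[0,0,-3],"delta_rot":[0,0,0]},
    {"grip":90,"linear":[0,0,-3],"delta_rot":[0,0,0]},
  ],
)

```text
time: 29.95
ee_pos: [0.4544, -0.3597, 0.0303]
tcp_rot: [-180.0, 0.0, -176.6]
wrist_force: [-0.3, -0.3, -0.7]
opening: 0.0608
grasp_force: 36.3
```

>>> play_rows(
  targets=[
    {"grip":90,"linear":[0,0,-1.2],"delta_rot":[0,0,0]},
    {"grip":90,"linear":[0,0,-2.1],"delta_rot":[0,0,0]},
    {"grip":90,"linear":[0,0,-2.5],"delta_rot":[0,0,0]},
    {"grip":90,"linear":[0,0,-2.7],"delta_rot":[0,0,0]},
    {"grip":90,"linear":[0,0,-2.8],"delta_rot":[0,0,0]},
    {"grip":90,"linear":[0,0,-2.8],"delta_rot":[0,0,0]},
    {"grip":90,"linear":[0,0,-2.8],"delta_rot":[0,0,0]},
  ],
)

```text
time: 30.65
ee_pos: [0.454, -0.3599, 0.0027]
tcp_rot: [-180.0, 0.0, -176.7]
wrist_force: [-3.9, 3.1, 6.0]
opening: 0.0607
grasp_force: 37.1
```

>>> play_rows(
  targets=[
    {"grip":70,"linear":[0,0,0.05],"delta_rot":[0,0,0]},
    {"grip":50,"linear":[0,0,0.1],"delta_rot":[0,0,0]},
    {"grip":35,"linear":[0,0,0.2],"delta_rot":[0,0,0]},
    {"grip":20,"linear":[0,0,1.2],"delta_rot":[0,0,0]},
    {"grip":0,"linear":[0,0,4],"delta_rot":[0,0,0]},
    {"grip":0,"linear":[0,0,9],"delta_rot":[0,0,0]},
    {"grip":0,"linear":[0,0,14],"delta_rot":[0,0,0]},
    {"grip":0,"linear":[-5,0,17],"delta_rot":[0,0,0]},
    {"grip":0,"linear":[-9,0,20],"delta_rot":[0,0,0]},
    {"grip":0,"linear":[-9,0,20],"delta_rot":[0,0,0]},
  ],
)

```text
time: 31.65
ee_pos: [0.3621, -0.3607, 0.2071]
tcp_rot: [-179.7, 0.2, -176.8]
wrist_force: [1.0, -0.7, 1.5]
opening: 0.0851
grasp_force: 0.0
```

Run:
```python
from h import *
o=bot.get_obs();print(o["ee_pos"],o["wrist_force"],o["opening"])
for c in("scene","top"):
  p=bot.camera(c);C=cloud(p)
  for n,zz in(("pressure_plate_mid",.0305),("cassette_mid",.023),("screen_mid",.0165),("flow_plate_mid",.015)):
   for r in bot.trace(p,n)[:1]:
    q=C[r["pixels"]];q=q[abs(q[:,2]-zz)<.007]
    if len(q)>20:print(c,n,round(r["conf"],2),np.median(q,0).round(4),len(q),np.percentile(q[:,2],[5,95]).round(4),np.round(np.hstack(cv2.minAreaRect((q[:,:2]*1000).astype(np.float32))),1))
  k=(p["range_z"]>0)&(C[...,2]>.1)&(abs(C[...,0]-.56)<.05)&(abs(C[...,1]+.04)<.04);print("arm top",C[k].max(0))
```

```text
[ 0.36214747 -0.36068692  0.20705617] [ 1.04027149 -0.70435758  1.45744939] 0.08510614331839958
scene pressure_plate_mid 0.97 [ 0.453  -0.2306  0.031 ] 600 [0.0255 0.0337] [ 457.  -229.1   84.2   40.     2. ]
scene cassette_mid 0.69 [0.4566 0.302  0.0239] 509 [0.0178 0.0268] [459.4 305.6  54.8  94.1  80.2]
scene screen_mid 0.66 [0.4597 0.1702 0.0172] 706 [0.0124 0.0202] [465.7 173.9  57.6 111.2  89.6]
scene flow_plate_mid 0.89 [ 0.4469 -0.361   0.0156] 1625 [0.0117 0.0182] [ 454.2 -359.6  125.8   63.2    3.2]
arm top [ 0.5903722  -0.02841075  0.17831014]
top pressure_plate_mid 0.82 [ 0.4576 -0.231   0.0317] 402 [0.0259 0.0364] [ 457.8 -230.8   81.    38.8    4.7]
top cassette_mid 0.85 [0.4598 0.3025 0.0238] 552 [0.0181 0.029 ] [461.3 303.5  49.3  93.   81.8]
top screen_mid 0.69 [0.465  0.1719 0.0175] 749 [0.0116 0.0221] [467.1 171.8  54.9 107.1  89.8]
top flow_plate_mid 0.77 [ 0.4642 -0.3599  0.0165] 814 [0.0105 0.0211] [ 463.3 -362.2  108.5   64.5    3.8]
arm top [ 0.59292886 -0.03182133  0.18465129]
```

All four plates sit at bearing height, centred and aligned, and the clamp is open. Handing in.

```bash
python3 -c "
from workcell import bot
print(bot.job_done())"
```

```text
the job is handed in; nothing more can be done
None
```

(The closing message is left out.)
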